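# Show the green card to the inspection camera

### The job

Set up the inspection camera: before moving the carriage swing its red clamp lever open, then slide the blue carriage by its black grip until the white pointer lines up with the red mark, and swing the lever fully shut again. Then draw the green circuit card straight up out of the rack by its handle, turn it, and hold it up with its component side squarely facing the camera, the middle of the card about 15 cm in front of the lens and the handle at the top. Finish while still holding it there, steady; leave the other cards and the things on the table as they are.

Things in the scene. Friction and masses are not known exactly. Their poses are not given: they have to be found in the camera images.
- rail: base of the camera rail, fixed to the table: dark plate 180 (x) x 360 (y) x 8 mm with an aluminium rail 40 mm wide to 28 mm height along its y axis and 32 mm high black end stops. Origin: centre of the underside, on the table; x points away from the robot side, y along the rail, z up
- carriage (a joint): position of the blue carriage along the rail's y axis, m, -0.09 to 0.09; it stays where it is left and slides against about 4 N of friction. The carriage body is 85 mm long (y), from 55 mm before to 100 mm behind the rail's centre line, its top 50 mm above the table; a steel post (16 mm thick, 312 mm tall, 90 mm behind the centre line) carries the camera
- carriage_grip (a point): point on the carriage's upright black grip to pinch from above, 14 mm below its top. The grip is 14 mm thick along the rail (y), 34 mm across it (x), rises from the carriage top at 50 mm to 96 mm above the table, and stands 20 mm before the rail's centre line, 22 mm to the -y side of the carriage's middle
- pointer (a point): tip of the white pointer bar on the middle of the carriage's front (-x) edge, 33 mm above the table; it moves with the carriage
- mark: red mark clipped on the rail's base plate before the carriage, a 20 x 4 mm bar (10 mm high) across the rail on a 14 mm wide foot; origin: centre of its underside, 8 mm above the table; its axes are parallel to the rail's. Pointer and mark line up when their y along the rail agrees
- lever (a joint): angle of the red clamp lever about the vertical axis through lever_pivot, rad: 0 = fully shut (locked, lever along the rail's +y), 1.3 = fully open (lever points to the rail's -x, to the robot side); counterclockwise seen from above opens it. It stays where it is left; about 1 N at its knob moves it. Mechanically the lever does not stop the carriage from moving
- lever_pivot (a point): point on the lever's axis, 92 mm above the table; it moves with the carriage. Hub 26 mm wide, top 66 mm above the table
- lever_knob (a point): point on the axis of the round upright red knob at the lever's end, 70 mm from the pivot, 14 mm below the knob's top. Knob 16 mm in diameter, it rises from the 12 mm wide lever arm (its top 62 mm above the table) to 106 mm above the table
- camera: camera head on the carriage's post, moving with it: origin at the centre of the front of the lens, 275 mm above the table; its z axis is the direction of sight, to the rail's -x and 35 to 45 degrees below the horizontal (a stiff tilt that varies from start to start; do not bend it); its y axis is horizontal, along the rail. Lens barrel 42 mm in diameter, 32 mm long, before a white 45 x 55 x 30 mm housing
- rack: grey card rack, fixed, 210 (x) x 122 (y) mm, floor 8 mm thick, side walls 58 mm high; three slots at x = -75, 0 and +75 mm, each a pair of black grooves 5 mm wide and 50 mm deep that guide a card's side edges. Origin: centre of the underside; x along the row of slots, z up
- green_card: green circuit card standing in one of the slots (which one varies): board 100 (y) x 80 (z) x 3.2 mm (x), green handle on its top edge, 12 mm thick (x), 44 mm wide (y), reaching from 78 to 108 mm above the card's underside; mass about 0.14 kg. Origin: middle of its lower edge; z up the card to the handle, x through its thickness: the component side (chips, blue capacitors, up to 14 mm proud) faces -x, the soldered side +x
- green_card_centre (a point): middle of the green board, 40 mm up the card's z axis from its origin, in the middle of the thickness
- green_card_handle (a point): middle of the green card's handle, 95 mm up from its origin: pinch it here across x, from above
- blue_card: the same 100 x 80 mm plug-in card and handle, origin and axes as the green one, standing in another slot; to be left where it is. Board and handle blue
- red_card: the same 100 x 80 mm plug-in card and handle, origin and axes as the green one, standing in another slot; to be left where it is. Board and handle red
- marker: grey marker pen with a red cap, 130 mm long, lying along its x axis, loose; leave alone
- jar: small jar with brass lid and yellow label, 56 mm in diameter, 75 mm tall, loose; leave alone
- dial: black instrument dial knob, 32 mm in diameter, 18 mm tall, loose; leave alone
- screwdriver: screwdriver with yellow handle, 160 mm long, lying along its x axis, loose; leave alone
There are look-alikes about, which are no part of the job. What is shaped like the green_card but yellow is not meant.

How it is judged:
On the way, in this order (a step that is already met when the one before it is completed fails the run):
1. the clamp lever is swung open (past 1.0 rad) before the carriage has been moved more than 25 mm (value of joint lever above 1 rad and distance of pointer from where it was at the start of the episode below 0.025 m), for 0.1 s.
2. with the lever open, the pointer is within 5 mm of the mark (value of joint lever above 0.7 rad and y of pointer in the frame of mark between -0.005 and 0.005 m), for 0.2 s.
3. the lever is shut again (below 0.15 rad), the pointer still within 5 mm of the mark (value of joint lever below 0.15 rad and y of pointer in the frame of mark between -0.005 and 0.005 m), for 0.2 s.
4. the green card is drawn up clear of the rack's grooves (z of green_card in the frame of rack above 0.065 m), for 0.1 s.
At the end, for the whole second after the job is handed in: Lever below 0.15 rad, pointer within 5 mm of mark; green card still in the fingers, touching no fixture, its middle over 120 mm high, 115-185 mm before the lens, within 30 mm of the line of sight; component side square to the lens within 0.22 rad, handle up, roll within 0.25 rad (all of step 3 and z of green_card_centre in the frame of camera between 0.115 and 0.185 m and x of green_card_centre in the frame of camera between -0.03 and 0.03 m and y of green_card_centre in the frame of camera between -0.03 and 0.03 m and angle between the x axis of green_card and the z axis of camera, either way round below 0.22 rad and x of camera in the frame of green_card below -0.08 m and angle between the y axis of green_card and the y axis of camera, either way round below 0.25 rad and angle between green_card's own z axis and vertical below 1.1 rad and height (world z) of green_card_centre above 0.12 m and contact force between the fingers and green_card above 1 N and linear speed of green_card below 0.03 m/s and contact force between green_card and rail below 0.1 N and contact force between green_card and rack below 0.1 N and contact force between green_card and blue_card below 0.1 N and contact force between green_card and red_card below 0.1 N); the arm keeps its last pose, push and grip.
It fails at once if another card or loose thing is moved more than 25 mm (distance of any of blue_card, red_card, marker, jar, dial, screwdriver from where it was at the start of the episode above 0.025 m).
It also fails if it takes over 72 s, if anything falls off the work surface, if the arm or the gripper's body presses on something with over 40 N, if the wrist force passes 120 N, or if a joint passes its speed limit or range.

### The arm

A 6-joint arm with a two-finger parallel gripper is mounted at the origin on the work surface. World frame = base frame: x ahead of the robot, y to its left, z up, the work surface at z = 0. Lengths are in m, angles in rad, forces in N, time in s.
With the tool pointing down it reaches from about 0.3 to 0.825 m from the base axis. Payload 5.4 kg.
Tool frame: the origin (TCP) lies between the finger pads; the fingertips stand ahead of it and the grasp point (between the pads) lies 3 mm ahead of it (bot.tcp_to_tips is the z of the fingertips in the tool frame, in m); z points along the fingers, x is the direction in which the jaws open and shut, and the axes are right-handed (so a half turn about z gives the same grasp; the last joint's range is limited). The gripper opens to 92 mm and grips with 3 to 60 N. Pads are 20 mm wide; open, the fingers measure 128 mm over their backs; the gripper's body (75 mm by 189 mm) begins 69 mm behind the grasp point.
Start: joints at [1.053, 0.158, 1.597, -0, 1.386, -0.21], TCP at [0.174, 0.548, 0.197] pointing down, gripper open.
Joint ranges: [-2.91, 2.91], [-0.94, 2.29], [0.18, 2.7], [-1.29, 4.43], [0.17, 2.64], [-3, 3]. Speed limits (rad/s): [2.57, 2.57, 3.14, 3.14, 3.14, 3.14].

### API

Orientations are given as a unit quaternion [x, y, z, w].
In Python, from station import bot gives the robot as it stands.
- The arm moves only by the tool arm_command, never from a script. Its argument "motion" is text: rows parted by semicolons, each of 5 numbers parted by spaces: the opening, from 0 (shut) to 1 (fully open), then the shift along the tool's x, y, z in mm, then the turn about the tool's z in degrees. In form: fingers dx dy dz turn; .... A call has 1 to 8 rows; each row shifts and turns the pose as measured when the row begins, along the tool's axes as they then stand; what a row does not reach is not made up. A row lasts 1/10 s, in which the tool goes at most 50 mm and 8.59 degrees, less where a joint would pass 70% of its speed; a pose out of reach is approached as far as the arm can. A call with a gripper value outside its range is refused whole. The fingers move at their own pace and stop on an object; "squeeze" is the grip in N (left out, the last holds). Time passes only in rows, so rows that do not move let the fingers close. It gives the time, the measured TCP pose, the force and the opening at its end, in the units of the state.
- bot.get_state(): the state, without advancing time (a new reading comes with each control period).
- bot.snapshot(name): name is "side" or "top" or "wrist"; returns a dict with "color" (420x560x3 uint8, blue, green, red), "fx", "fy", "cx", "cy" (pixels), "rvec" (rotation vector, rad) and "tvec" (3), from world to camera coordinates, as OpenCV has them. Camera axes: x right, y down, z forward; pixel columns grow to the right and rows downward; lengths in m; the calibration is good to about 2 mm. A picture is of the moment at which its call begins. There is no depth.
- bot.close_job(): hands the job in, once; it reports no verdict.
The state is a dict: "t": time; "joints": joint angles; "joint_vel": joint speeds; "joint_torque": joint torques, N m; "tcp_pos": TCP position; "tool_rot": TCP orientation; "wrist_force": force on the tool from outside, world axes, zero at the start; "torque": the same for the moment, N m; "width": finger opening in m.
Only numpy, scipy, OpenCV 4.12 (cv2) and the standard library are available. Lean on these libraries where they do the work, as an engineer would, in place of code of your own. Each camera call takes 0.05 s, during which the arm holds its last target. There are 200 camera calls.

## Working session

There is one attempt and no reset: what is moved stays moved. The work goes in short steps, Python scripts to look and compute and a tool call to move; the robot and the scene stay as the last step left them, time stands still between calls to the robot, and variables do not carry over. Pictures are saved under pics/ and viewed, about 8 in all and at most 12, crops included, and the job is handed in when it is done.

Besides the shell and the picture viewer there is one more tool, called after ">>>" as name(argument=value, ...), one argument or row to a line, values as JSON. arm_command: Moves the arm, as the interface text tells. Its arguments: {"type":"object","properties":{"motion":{"type":"string"},"squeeze":{"type":"number"}},"required":["motion"]}

```bash
ls; mkdir -p pics
python3 - <<'E'
from station import bot
import cv2
print(bot.get_state(), bot.tcp_to_tips)
for n in("side","top"):
    s=bot.snapshot(n); cv2.imwrite(f"pics/{n}0.png",s["color"]); print(n,s["fx"],s["fy"],s["cx"],s["cy"],s["rvec"],s["tvec"])
E
```

```text
pics
{'t': 0.0, 'joints': array([ 1.05288130e+00,  1.59050049e-01,  1.59822441e+00,  6.87708261e-06,
        1.38617343e+00, -2.10117351e-01]), 'joint_vel': array([ 0.00064774, -0.00094827,  0.00064432, -0.00039741,  0.00022002,
        0.00143589]), 'joint_torque': array([-9.65851832e-04, -3.85567188e+01, -3.22111094e+01,  7.00042164e-02,
        3.79598932e-02, -1.45540071e-04]), 'tcp_pos': array([0.173901  , 0.54739112, 0.1961223 ]), 'tool_rot': array([ 8.07143308e-01,  5.90354825e-01, -8.47856908e-04,  3.76332393e-04]), 'wrist_force': array([ 0.17724431,  0.48860086, -0.88474807]), 'torque': array([-0.02211223, -0.03504676, -0.05505314]), 'width': 0.09185980547622086} 0.022
side 436.0512028542749 436.0512028542749 284.92022849104353 209.96678747256604 [ 0.37928872 -2.64400914  1.40992414] [0.52695821 0.22388036 1.02101896]
top 502.0912823776468 502.0912823776468 277.43077456708914 208.18006862988577 [ 2.18035505 -2.13612821  0.159857  ] [0.02276164 0.55039181 1.33689235]
```

View pics/side0.png

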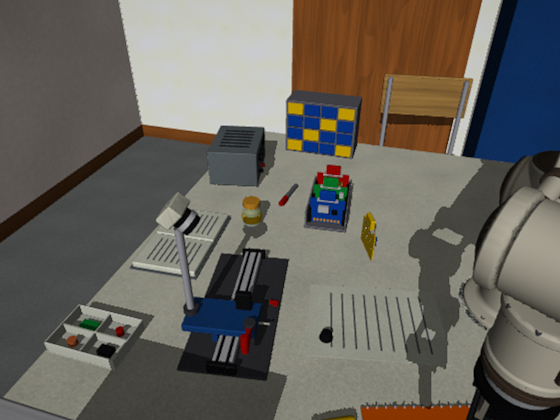

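View pics/top0.png

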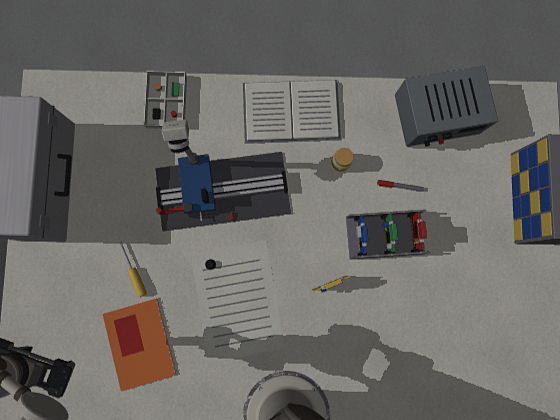

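Side view: carriage (~225,315), red knob (245,340), mark (273,303), rack (328,200). Top view: rail plate corners near (157,167), (286,153), (292,213), (162,230); rack (387,235), green card in the middle slot, red lever at left (shut). Now enlarged crops.

```bash
cat > h.py <<'E'
import numpy as np,cv2
from station import bot
from scipy.spatial.transform import Rotation as R
def cam(s):
    K=np.array([[s["fx"],0,s["cx"]],[0,s["fy"],s["cy"]],[0,0,1]]);Rm=cv2.Rodrigues(np.array(s["rvec"]))[0];return K,Rm,np.array(s["tvec"]).ravel()
def ray(s,uv,z):
    "pixel -> world point at height z"
    K,Rm,t=cam(s);d=Rm.T@np.linalg.inv(K)@np.array([*uv,1.]);c=-Rm.T@t
    return c+d*(z-c[2])/d[2]
def proj(s,P):
    K,Rm,t=cam(s);return cv2.projectPoints(np.atleast_2d(np.array(P,float)),np.array(s["rvec"]),np.array(s["tvec"]),K,None)[0][:,0]
E
python3 - <<'E'
from h import *
import pickle
S={n:bot.snapshot(n) for n in("side","top")}
pickle.dump(S,open("s0.pkl","wb"))
a=cv2.resize(S["top"]["color"][110:240,145:305],None,fx=5,fy=5,interpolation=cv2.INTER_CUBIC)[:600]
cv2.imwrite("pics/railtop.png",a[:, :800])
b=cv2.resize(S["top"]["color"][200:270,335:440],None,fx=7,fy=7,interpolation=cv2.INTER_CUBIC)
cv2.imwrite("pics/racktop.png",b)
E
```

```text
(no output)
```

View pics/railtop.png

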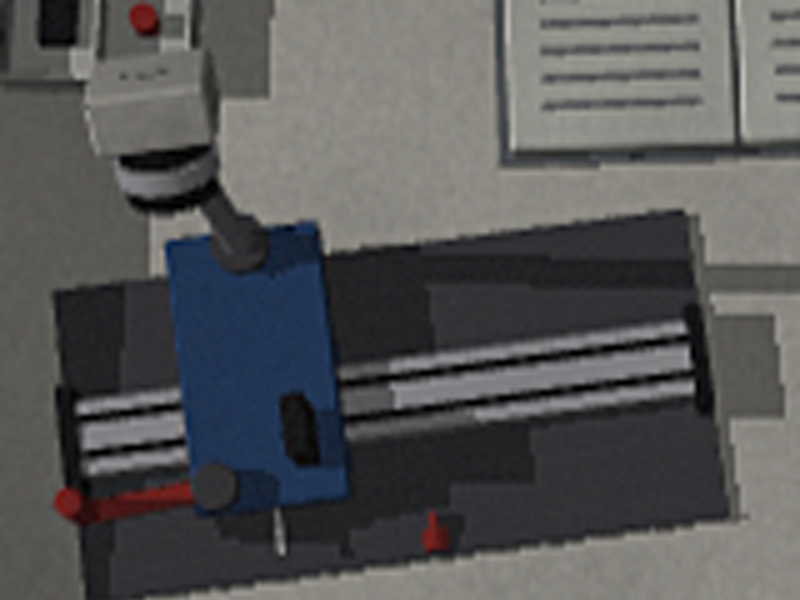

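View pics/racktop.png

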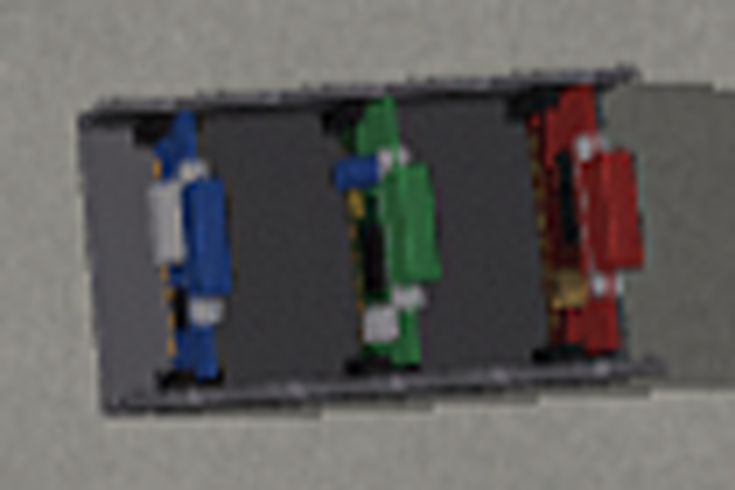

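Crop views: pivot hub (217,487), knob (68,502), grip top (298,428), pointer tip (281,553), mark (435,532); green card in the middle slot with components to the left, handle top centre about (413,222) in the rack crop. Turning these into positions.

Run:
```python
from h import *
import pickle
S=pickle.load(open("s0.pkl","rb"));T=S["top"]
f=lambda c,z:ray(T,(c[0]/5+145-.4,c[1]/5+110-.4),z)
g=lambda c,z:ray(T,(c[0]/7+335-.43,c[1]/7+200-.43),z)
c=[f(p,.008) for p in[(55,292),(688,212),(735,517),(87,600)]]
for n,v in zip("TL TR BR BL".split(),c):print(n,v[:2].round(4))
print("centre",np.mean(c,0)[:2],"yaw of y axis",np.degrees([np.arctan2(*(a-b)[:2][::-1]) for a,b in((c[0],c[1]),(c[3],c[2]))])-90)
for n,p,z in(("pivot",(217,487),.066),("knob",(68,502),.106),("grip",(298,428),.096),("ptr",(281,553),.033),("mark",(435,530),.018),("lens",(165,195),.275),("post",(240,250),.05)):print(n,f(p,z)[:2].round(4))
h=[g(p,.116) for p in((388,168),(428,165),(440,277),(397,280))]
print("handle",np.mean(h,0),[ (np.linalg.norm(h[0]-h[1])),np.linalg.norm(h[1]-h[2])])
print("handle dir", np.degrees(np.arctan2(*((h[0]+h[1]-h[2]-h[3])[:2][::-1]))))
r=[g(p,.058) for p in((85,115),(632,72),(662,368),(105,410))]
print("rack",np.mean(r,0)[:2], [np.degrees(np.arctan2(*(a-b)[:2][::-1])) for a,b in((r[1],r[0]),(r[2],r[3]))])
s=bot.get_state();print(R.from_quat(s["tool_rot"]).as_matrix().round(3))
```

```text
TL [0.6604 0.3786]
TR [0.7148 0.0233]
BR [ 0.541  -0.0061]
BL [0.487 0.352]
centre [0.60077681 0.18694089] yaw of y axis [8.70363853 8.56989845]
pivot [0.5439 0.2733]
knob [0.5291 0.3431]
grip [0.572  0.2273]
ptr [0.5127 0.2424]
mark [0.5289 0.1601]
lens [0.6502 0.2679]
post [0.6772 0.269 ]
handle [ 0.48549272 -0.26463627  0.116     ] [np.float64(0.014845541528776384), np.float64(0.04135104122356646)]
handle dir 4.710425390264442
rack [ 0.48364308 -0.26277577] [np.float64(-84.27235360652483), np.float64(-84.57631632778755)]
[[ 0.303  0.953 -0.001]
 [ 0.953 -0.303 -0.001]
 [-0.001 -0.    -1.   ]]
```

>>> arm_command(
  motion="1 0 0 0 -6.55; 1 0 0 0 -6.55; 1 0 0 0 -6.55; 1 0 0 0 -6.55; 0.6 -28 35 0 0; 0.6 -28 35 0 0; 0.6 -28 35 0 0; 0.6 -28 35 0 0",
)

```text
t: 1.0
tcp_pos: [0.3298, 0.4601, 0.1942]
tool_rot: [0.641, 0.768, -0.002, -0.001]
wrist_force: [0.6, -0.1, 0.3]
width: 0.0623
```

>>> arm_command(
  motion="0.5 -28 35 0 0; 0.5 -28 35 0 0; 0.5 -28 35 0 0; 0.5 -28 35 0 0; 0.5 -28 35 0 0; 0.5 0 0 0 0",
)

```text
t: 1.6
tcp_pos: [0.5379, 0.3442, 0.1921]
tool_rot: [0.643, 0.766, -0.003, -0.0]
wrist_force: [0.4, 0.8, -0.5]
width: 0.0457
```

```bash
cat >> h.py <<'E'
def info(target=None):
    s=bot.get_state();M=R.from_quat(s["tool_rot"]).as_matrix();p=s["tcp_pos"]
    print("t",round(s["t"],2),"p",p.round(4),"q",s["joints"].round(3),"F",s["wrist_force"].round(1),"w",round(s["width"],4))
    print("tool x yaw",np.degrees(np.arctan2(M[1,0],M[0,0])).round(2),"tool z",M[:,2].round(3))
    if target is not None:print("tool shift mm",(M.T@(np.array(target)-p)*1000).round(1))
E
python3 - <<'E'
from h import *
info((.5292,.3425,.14))
s=bot.snapshot("wrist");cv2.imwrite("pics/w1.png",s["color"])
import pickle;pickle.dump(s,open("w1.pkl","wb"))
E
```

```text
t 1.6 p [0.5379 0.3442 0.1921] q [ 0.382  0.329  1.405 -0.002  1.413 -1.363] F [ 0.4  0.8 -0.5] w 0.0457
tool x yaw 100.0 tool z [-0.004 -0.004 -1.   ]
tool shift mm [-0.  -8.6 52.1]
```

View pics/w1.png

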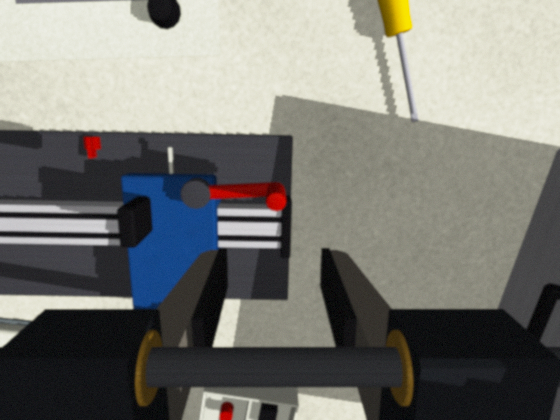

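Wrist view: knob top (276,199), hub (195,193), pointer tip (170,149), mark (92,147), grip top (128,222).

Run:
```python
from h import *
import pickle
s=pickle.load(open("w1.pkl","rb"))
yr=np.array([-.150,.9886]);
P={}
for n,p,z in(("knob",(276,199),.106),("pivot",(195,193),.066),("ptr",(170,149),.033),("mark",(92,147),.018),("grip",(128,222),.096)):
    P[n]=ray(s,p,z)[:2];print(n,P[n].round(4))
c=[ray(s,p,.008)[:2] for p in((292,137),(288,299))]
d=c[1]-c[0];print("rail x yaw",np.degrees(np.arctan2(d[1],d[0])))
print("ptr-mark y",(P["ptr"]-P["mark"])@yr, "lever",np.linalg.norm(P["knob"]-P["pivot"]),)
d=P["knob"]-P["pivot"];print("lever yaw",np.degrees(np.arctan2(d[1],d[0])))
info((*P["knob"],.095))
```

```text
knob [0.5283 0.344 ]
pivot [0.5447 0.2758]
ptr [0.5158 0.2422]
mark [0.5292 0.1639]
grip [0.5698 0.2311]
rail x yaw 9.25024722756397
ptr-mark y 0.07941943606871757 lever 0.07010575744847587
lever yaw 103.55588989815996
t 1.65 p [0.5357 0.3458 0.192 ] q [ 3.840e-01  3.280e-01  1.407e+00 -1.000e-03  1.414e+00 -1.362e+00] F [-1.2 -0.1  0.4] w 0.0458
tool x yaw 100.09 tool z [-0.006 -0.003 -1.   ]
tool shift mm [-0.3 -7.  97. ]
```

>>> arm_command(
  motion="0.5 0 -7 20 0; 0.5 0 0 40 0; 0.5 0 0 30 0; 0.5 0 0 7 0; 0 0 0 0 0; 0 0 0 0 0; 0 0 0 0 0; 0 0 0 0 0",
  squeeze=6,
)

```text
t: 2.45
tcp_pos: [0.5258, 0.35, 0.0982]
tool_rot: [0.64, 0.768, 0.001, -0.001]
wrist_force: [0.2, -0.3, 0.1]
width: 0.0161
```

Run:
```python
from h import *
info()
p=bot.get_state()["tcp_pos"][:2];piv=np.array([.5443,.2750])
a0=np.arctan2(*(p-piv)[::-1]);print(np.degrees(a0),np.linalg.norm(p-piv))
```

```text
t 2.45 p [0.5258 0.35   0.0982] q [ 0.395  0.388  1.52   0.002  1.232 -1.357] F [ 0.2 -0.3  0.1] w 0.0161
tool x yaw 100.37 tool z [-0.     0.002 -1.   ]
103.84672067271208 0.07727775454029796
```

>>> arm_command(
  motion="0 -2 -13.8 1 0; 0 -4.5 -12.7 1 0; 0 -7 -12 1 0; 0 -9.5 -10.4 0 0; 0 -10.7 -8 0 0; 0 -12.2 -5.8 0 0; 0 0 0 0 0",
)

```text
t: 3.15
tcp_pos: [0.4764, 0.294, 0.1037]
tool_rot: [0.64, 0.768, 0.008, 0.003]
wrist_force: [-0.4, 0.3, 0.5]
width: 0.0007
```

Run:
```python
from h import *
import pickle
info()
s=bot.snapshot("top");pickle.dump(s,open("t2.pkl","wb"))
cv2.imwrite("pics/t2.png",cv2.resize(s["color"][150:240,150:300],None,fx=5,fy=5,interpolation=cv2.INTER_CUBIC))
```

```text
t 3.15 p [0.4764 0.294  0.1037] q [ 0.336  0.195  1.748  0.003  1.182 -1.417] F [-0.4  0.3  0.5] w 0.0007
tool x yaw 100.39 tool z [ 0.015  0.008 -1.   ]
```

View pics/t2.png

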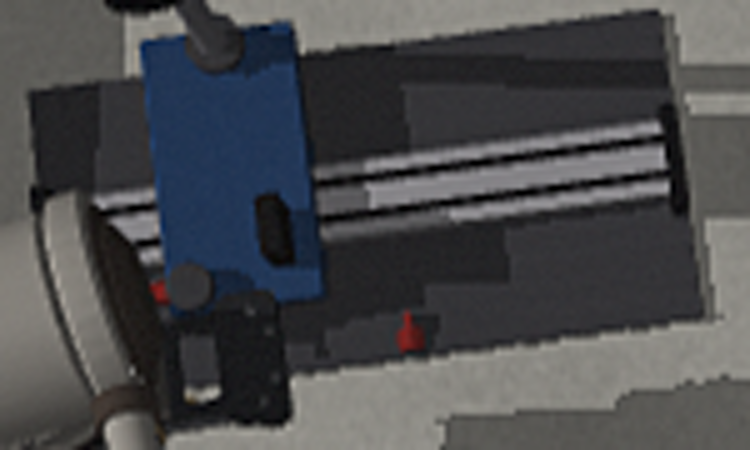

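The grip slipped off the knob; the carriage has not moved. I'll lift and look from the wrist.

>>> arm_command(
  motion="0 0 0 -40 0; 0.3 0 20 -40 0; 0.3 30 40 -15 0; 0.3 0 0 0 0",
)

```text
t: 3.6
tcp_pos: [0.5297, 0.3348, 0.2014]
tool_rot: [0.641, 0.768, 0.008, 0.002]
wrist_force: [-0.9, -0.2, -0.0]
width: 0.0223
```

Run:
```python
from h import *
import pickle
info()
s=bot.snapshot("wrist");cv2.imwrite("pics/w2.png",s["color"])
pickle.dump(s,open("w2.pkl","wb"))
```

```text
t 3.6 p [0.5297 0.3348 0.2014] q [ 0.369  0.274  1.454  0.004  1.398 -1.382] F [-0.9 -0.2 -0. ] w 0.0223
tool x yaw 100.3 tool z [ 0.013  0.009 -1.   ]
```

View pics/w2.png

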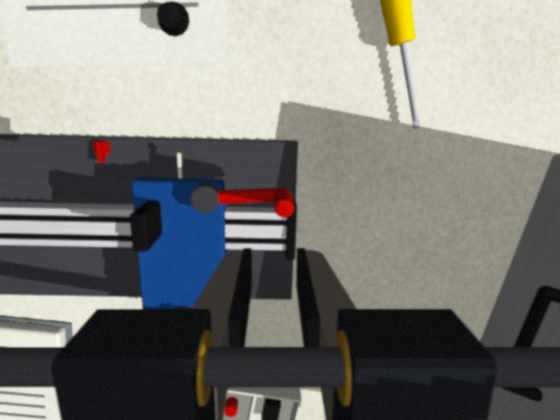

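Wrist view: knob (284,206), hub (204,198); the lever is still shut. I'll push from behind with closed fingers, turning with the lever.

Run:
```python
from h import *
import pickle
s=pickle.load(open("w2.pkl","rb"))
k=ray(s,(284,206),.106)[:2];p=ray(s,(204,198),.066)[:2];print(k,p,np.linalg.norm(k-p),np.degrees(np.arctan2(*(k-p)[::-1])))
k=p+.07*(k-p)/np.linalg.norm(k-p)
print(ray(s,(179.5,153),.033)[:2], ray(s,(101,151),.018)[:2])
xr=np.array([.987,.16]);info((*(k+.026*xr),.09))
```

```text
[0.52851463 0.34339579] [0.54470639 0.2751102 ] 0.07017901586296299 103.33951093430778
[0.51451951 0.24214695] [0.52891345 0.16252919]
t 3.65 p [0.5283 0.3333 0.2012] q [ 0.368  0.27   1.459  0.003  1.399 -1.383] F [-0.4 -0.9  0.1] w 0.0264
tool x yaw 100.3 tool z [ 0.012  0.007 -1.   ]
tool shift mm [  8.7  26.6 111.7]
```

>>> arm_command(
  motion="0 8 27 10 0; 0 0 0 40 0; 0 0 0 35 0; 0 0 0 25 0; 0 0 0 0 0",
)

```text
t: 4.15
tcp_pos: [0.5535, 0.3466, 0.0876]
tool_rot: [0.64, 0.768, 0.006, 0.002]
wrist_force: [0.0, -0.6, -0.4]
width: 0.0001
```

Run:
```python
from h import *
info((.5285,.3434,.090))
```

```text
t 4.15 p [0.5535 0.3466 0.0876] q [ 0.374  0.441  1.473  0.003  1.215 -1.379] F [ 0.  -0.6 -0.4] w 0.0001
tool x yaw 100.35 tool z [ 0.011  0.007 -1.   ]
tool shift mm [  1.3 -25.1  -2.7]
```

>>> arm_command(
  motion="0 0 -8 -1 0; 0 2 -10.3 0 -8.3; 0 2 -10.3 0 -8.3; 0 2 -10.3 0 -8.3; 0 2 -10.3 0 -8.3; 0 2 -10.3 0 -8.3; 0 2 -10.3 0 -8.3; 0 2 -10.3 0 -8.3",
)

```text
t: 4.95
tcp_pos: [0.4814, 0.3167, 0.1028]
tool_rot: [0.17, 0.985, 0.01, 0.013]
wrist_force: [-0.9, -0.6, -0.5]
width: 0.0004
```

Run:
```python
from h import *
info((.5447,.2751,.090))
```

```text
t 4.95 p [0.4814 0.3167 0.1028] q [ 0.37   0.224  1.716  0.004  1.169 -2.431] F [-0.9 -0.6 -0.5] w 0.0004
tool x yaw 160.4 tool z [ 0.029  0.015 -0.999]
tool shift mm [-73.3 -18.3  14. ]
```

>>> arm_command(
  motion="0 2 -10.3 7 -8.3; 0 0 -5 6 -4; 0 0 0 0 0; 0 0 8 0 0; 0 0 0 -40 0; 0 0 0 -40 0; 0 0 30 0 8; 0 0 30 0 8",
)

```text
t: 5.75
tcp_pos: [0.4861, 0.3713, 0.1878]
tool_rot: [0.207, 0.978, 0.015, 0.02]
wrist_force: [1.0, -0.1, -0.3]
width: 0.0005
```

Run:
```python
from h import *
import pickle
info()
s=bot.snapshot("wrist");cv2.imwrite("pics/w3.png",s["color"])
pickle.dump(s,open("w3.pkl","wb"))
```

```text
t 5.75 p [0.4861 0.3713 0.1878] q [ 0.455  0.217  1.549 -0.     1.325 -2.27 ] F [ 1.  -0.1 -0.3] w 0.0005
tool x yaw 156.11 tool z [ 0.045  0.022 -0.999]
```

View pics/w3.png

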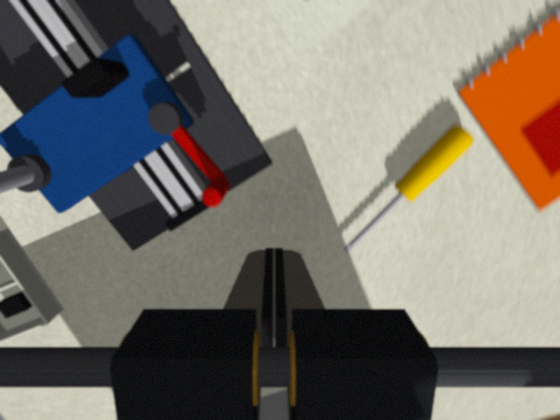

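The lever still reads shut: knob (212,195), hub (163,118). I'll check the geometry numerically.

Run:
```python
from h import *
import pickle
s=pickle.load(open("w3.pkl","rb"))
k=ray(s,(212,196),.106)[:2];p=ray(s,(163,118),.066)[:2];print("w3",k,p,np.linalg.norm(k-p),np.degrees(np.arctan2(*(k-p)[::-1])))
st=bot.get_state();M=R.from_quat(st["tool_rot"]).as_matrix();tip=st["tcp_pos"]+M[:,2]*.022
print("tip px",proj(s,tip),"tcp px",proj(s,st["tcp_pos"]))
T=bot.snapshot("top");img=T["color"].astype(int)
b,g,r=img[...,0],img[...,1],img[...,2]
m=((r>90)&(g<50)&(b<50)).astype(np.uint8)
n,l,st2,c=cv2.connectedComponentsWithStats(m)
for i in range(1,n):
    if st2[i,4]>4 : print(c[i].round(1),st2[i].tolist())
print("tip top px",proj(T,tip))
cv2.imwrite("pics/top3.png",T["color"])
Sd=bot.snapshot("side");cv2.imwrite("pics/side3.png",Sd["color"]);print("tip side px",proj(Sd,tip), "knob est side",proj(Sd,(.5285,.3434,.106)),proj(Sd,(.5285,.3434,.065)))
```

```text
w3 [0.52699731 0.3434586 ] [0.54604963 0.27604452] 0.07005460894401512 105.78116044610402
tip px [[273.81206328 246.79575762]] tcp px [[273.82025026 261.29305054]]
[173. 113.] [171, 111, 5, 5, 21]
[384.9 182.8] [377, 180, 17, 6, 55]
[177.3 209.1] [169, 207, 15, 5, 35]
[158.  211.1] [156, 209, 5, 5, 20]
[230.9 216.3] [230, 212, 3, 8, 14]
[416.1 216.4] [413, 212, 7, 9, 42]
[421.9 229.8] [417, 222, 10, 17, 112]
[420.5 245.6] [418, 242, 5, 8, 28]
tip top px [[138.45295701 222.80769835]]
tip side px [[258.5584213  332.40832317]] knob est side [[244.56712592 336.44452972]] [[245.44681682 350.85705689]]
```

>>> arm_command(
  motion="0 0 0 0 8.5; 0 0 0 0 8.5; 0 0 0 0 8.5; 0 0 0 0 8.5; 0 0 0 0 8.5; 0 0 0 0 8.5; 0 0 0 0 0",
)

```text
t: 6.6
tcp_pos: [0.4833, 0.3677, 0.1864]
tool_rot: [0.609, 0.793, 0.019, 0.011]
wrist_force: [0.7, 0.4, 0.0]
width: 0.0007
```

Run:
```python
from h import *
xr=np.array([.987,.16])
info((*(np.array([.5280,.3434])+.028*xr),.085))
```

```text
t 6.6 p [0.4833 0.3677 0.1864] q [ 0.453  0.212  1.558 -0.002  1.328 -1.379] F [0.7 0.4 0. ] w 0.0007
tool x yaw 105.02 tool z [ 0.04   0.017 -0.999]
tool shift mm [-38.5  60.3 103.9]
```

>>> arm_command(
  motion="0 -19 30 0 0; 0 -19 30 0 0; 0 0 0 40 0; 0 0 0 40 0; 0 0 0 24 0; 0 0 0 0 0",
)

```text
t: 7.2
tcp_pos: [0.5579, 0.3453, 0.0837]
tool_rot: [0.598, 0.801, 0.019, 0.012]
wrist_force: [-0.5, 0.1, 0.3]
width: 0.0008
```

```bash
cat >> h.py <<'E'
def reds(n,box=None,amin=4):
    s=bot.snapshot(n);im=s["color"].astype(int);b,g,r=im[...,0],im[...,1],im[...,2]
    k,l,st,c=cv2.connectedComponentsWithStats(((r>80)&(g<.45*r)&(b<.45*r)).astype(np.uint8))
    for i in range(1,k):
        if st[i,4]>amin and (box is None or (box[0]<c[i][0]<box[1] and box[2]<c[i][1]<box[3])):print(n,c[i].round(1),st[i].tolist())
    return s
E
python3 - <<'E'
from h import *
info((.5280,.3434,.085))
reds("side",(180,300,280,380));reds("top",(140,260,190,240))
E
```

```text
t 7.2 p [0.5579 0.3453 0.0837] q [ 0.37   0.428  1.5    0.     1.169 -1.49 ] F [-0.5  0.1  0.3] w 0.0008
tool x yaw 106.57 tool z [ 0.042  0.017 -0.999]
tool shift mm [  6.7 -29.1  -2.6]
side [246.  342.1] [242, 328, 9, 27, 142]
top [177.5 209.2] [169, 207, 15, 5, 40]
```

>>> arm_command(
  motion="0 0 -10 0 0; 0 0 -10 2 0; 0 0 -10 2 0; 0 0 -10 2 0; 0 0 0 0 0",
)

```text
t: 7.8
tcp_pos: [0.5269, 0.3367, 0.0905]
tool_rot: [0.596, 0.803, 0.03, 0.019]
wrist_force: [0.1, 0.3, 0.3]
width: 0.0002
```

Run:
```python
from h import *
info((.5280,.3434,.085))
s=reds("side",(180,300,280,380));reds("top",(140,260,190,240))
cv2.imwrite("pics/side4.png",cv2.resize(s["color"][230:400,150:350],None,fx=3,fy=3))
```

```text
t 7.8 p [0.5269 0.3367 0.0905] q [ 3.760e-01  3.270e-01  1.617e+00 -1.000e-03  1.126e+00 -1.488e+00] F [0.1 0.3 0.3] w 0.0002
tool x yaw 106.85 tool z [ 0.066  0.025 -0.997]
tool shift mm [6.  2.6 5.8]
side [269.6 301.7] [269, 300, 2, 4, 7]
side [250.  345.5] [247, 338, 7, 16, 102]
```

View pics/side4.png

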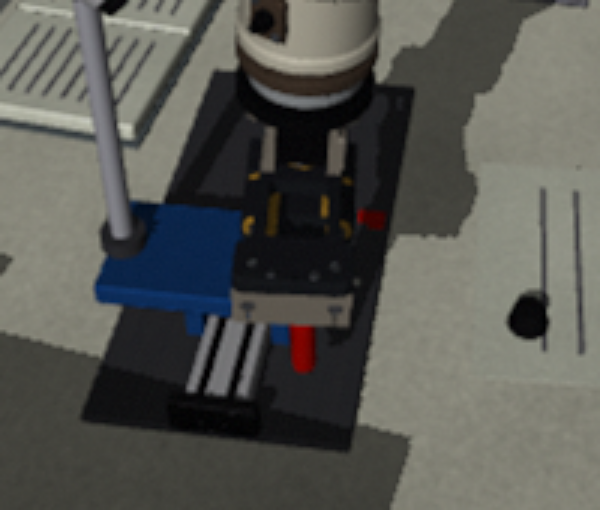

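The knob moved from about (246,342) to (250,346), so this push is working. I'll continue and check more often.

>>> arm_command(
  motion="0 2 -10.3 3 -8.3; 0 2 -10.3 3 -8.3; 0 2 -10.3 3 -8.3",
)

```text
t: 8.2
tcp_pos: [0.509, 0.3313, 0.0891]
tool_rot: [0.402, 0.914, 0.032, 0.035]
wrist_force: [1.9, -1.0, 11.0]
width: 0.0005
```

Run:
```python
from h import *
info((.5447,.2751,.085))
s=reds("side",(180,300,280,380))
for a in(20,40,60):
    y=np.radians(99+a);k=np.array([.5447+.07*np.cos(y),.2751+.07*np.sin(y)]);print(a,proj(s,[(*k,.106),(*k,.062)]).round(0).tolist())
```

```text
t 8.2 p [0.509  0.3313 0.0891] q [ 0.381  0.268  1.695 -0.006  1.083 -1.929] F [ 1.9 -1.  11. ] w 0.0005
tool x yaw 132.4 tool z [ 0.09   0.03  -0.995]
tool shift mm [-65.4 -12.1   5.6]
side [257.  342.2] [248, 329, 15, 25, 153]
20 [[255.0, 336.0], [256.0, 351.0]]
40 [[267.0, 332.0], [267.0, 347.0]]
60 [[277.0, 325.0], [277.0, 340.0]]
```

>>> arm_command(
  motion="0 0 8 -3 0; 0 0 6 -5 0; 0 0 0 -40 0; 0 0 0 -40 0; 0 0 0 0 8.5; 0 0 0 0 8.5; 0 0 0 0 8.5; 0 0 0 0 8.5",
)

```text
t: 9.05
tcp_pos: [0.5121, 0.3407, 0.183]
tool_rot: [0.654, 0.755, 0.041, 0.023]
wrist_force: [-0.1, 0.7, -0.2]
width: 0.0005
```

Run:
```python
from h import *
info((.5447,.2751,.085))
s=reds("side",(180,300,280,380));t=reds("top",(140,260,190,240));w=reds("wrist",amin=30)
for a in(4,20,40,60):
    y=np.radians(99+a);k=np.array([.5447+.07*np.cos(y),.2751+.07*np.sin(y)]);print(a,proj(s,[(*k,.106),(*k,.062)]).round(0).tolist(),proj(w,[(*k,.106),(*k,.062)]).round(0).tolist())
```

```text
t 9.05 p [0.5121 0.3407 0.183 ] q [ 0.393  0.194  1.587 -0.005  1.267 -1.32 ] F [-0.1  0.7 -0.2] w 0.0005
tool x yaw 98.31 tool z [ 0.087  0.031 -0.996]
tool shift mm [-71.5  13.9  98.4]
side [273.4 302.6] [269, 300, 9, 7, 46]
side [257.2 339.9] [248, 328, 16, 25, 224]
top [231.  216.8] [230, 213, 3, 7, 15]
top [162.  222.4] [160, 222, 5, 2, 8]
wrist [ 81.2 162.9] [72, 153, 19, 24, 330]
wrist [242.5 190.7] [201, 169, 73, 44, 1335]
4 [[244.0, 336.0], [245.0, 352.0]] [[272.0, 226.0], [271.0, 206.0]]
20 [[255.0, 336.0], [256.0, 351.0]] [[266.0, 202.0], [266.0, 185.0]]
40 [[267.0, 332.0], [267.0, 347.0]] [[249.0, 175.0], [251.0, 160.0]]
60 [[277.0, 325.0], [277.0, 340.0]] [[221.0, 153.0], [228.0, 142.0]]
```

```bash
cat >> h.py <<'E'
def lever(s,piv=(.5447,.2751),yaw=99,ys=range(-8,9,2)):
    "fit lever angle and pivot shift along rail from red mask; prints best"
    im=s["color"].astype(int);b,g,r=im[...,0],im[...,1],im[...,2]
    red=((r>80)&(g<.45*r)&(b<.45*r)).astype(np.uint8)
    best=[]
    ps=np.radians(yaw);yr=np.array([np.cos(ps),np.sin(ps)])
    th=np.linspace(0,2*np.pi,12,endpoint=False)
    for dy in ys:
        pv=np.array(piv)+yr*dy/1000
        for a in range(-2,79,2):
            d=np.array([np.cos(ps+np.radians(a)),np.sin(ps+np.radians(a))]);n=np.array([-d[1],d[0]]);k=pv+.07*d
            cyl=[(*(k+.008*np.array([np.cos(t),np.sin(t)])),z) for t in th for z in(.06,.106)]
            arm=[(*(pv+d*q+n*e),z) for q in(.013,.07) for e in(-.006,.006) for z in(.054,.062)]
            m=np.zeros_like(red)
            for P in(cyl,arm):cv2.fillConvexPoly(m,cv2.convexHull(proj(s,P).round().astype(np.int32)),1)
            win=cv2.dilate(m,np.ones((25,25)));best.append(((m&red).sum()/max(1,((m|red)&win).sum()),a,dy,k))
    best.sort(key=lambda x:-x[0]);print("lever deg",[(round(x[0],2),x[1],x[2]) for x in best[:4]],"knob",best[0][3].round(4))
    return best[0]
E
python3 - <<'E'
from h import *
b=lever(bot.snapshot("wrist"));info((*b[3],.095))
E
```

```text
lever deg [(np.float64(0.82), 26, 0), (np.float64(0.79), 28, 2), (np.float64(0.77), 24, 0), (np.float64(0.77), 26, 2)] knob [0.5045 0.3324]
t 9.25 p [0.5119 0.3404 0.1827] q [ 0.393  0.194  1.588 -0.005  1.266 -1.33 ] F [ 0.3  0.2 -0.3] w 0.0005
tool x yaw 98.87 tool z [ 0.087  0.031 -0.996]
tool shift mm [ -8.3 -16.5  86.4]
```

>>> arm_command(
  motion="0.5 0 0 0 8.2; 0.5 0 0 0 8.2; 0.5 0 0 0 8.2; 0.5 0 0 0 8.2; 0.5 0 0 0 8.2; 0.5 0 0 0 8.2; 0.5 0 0 0 8.2; 0.5 0 0 0 7",
)

```text
t: 10.05
tcp_pos: [0.511, 0.3408, 0.1804]
tool_rot: [0.957, 0.287, 0.043, -0.003]
wrist_force: [-0.3, 0.2, 0.1]
width: 0.0459
```

Run:
```python
from h import *
b=lever(bot.snapshot("wrist"));info((.5045,.3324,.095))
```

```text
lever deg [(np.float64(0.84), 26, 0), (np.float64(0.81), 28, 2), (np.float64(0.79), 26, -2), (np.float64(0.79), 26, 2)] knob [0.5045 0.3324]
t 10.1 p [0.511  0.3408 0.1804] q [ 0.394  0.199  1.587 -0.004  1.269 -0.182] F [-0.7  0.2 -0. ] w 0.0459
tool x yaw 33.13 tool z [ 0.082  0.03  -0.996]
tool shift mm [-17.2   1.9  84.3]
```

>>> arm_command(
  motion="0.5 -17 2 5 0; 0.5 0 0 40 0; 0.5 0 0 35 0; 0.5 0 0 4 0; 0 0 0 0 0; 0 0 0 0 0; 0 0 0 0 0; 0 0 0 0 0",
  squeeze=20,
)

```text
t: 10.9
tcp_pos: [0.5084, 0.3343, 0.0996]
tool_rot: [0.954, 0.296, 0.048, -0.003]
wrist_force: [0.0, 0.1, 0.2]
width: 0.0158
```

Run:
```python
from h import *
info((.5045,.3324,.095))
```

```text
t 10.9 p [0.5084 0.3343 0.0996] q [ 0.385  0.257  1.686 -0.003  1.102 -0.216] F [0.  0.1 0.2] w 0.0158
tool x yaw 34.56 tool z [ 0.09   0.034 -0.995]
tool shift mm [-4.7 -0.8  4.2]
```

>>> arm_command(
  motion="0 -9.7 0.7 1 -8; 0 -9.7 0.7 1 -8; 0 -9.7 0.7 1 -8; 0 -9.7 0.7 1 -8; 0 -9.7 0.7 1 -8; 0 -9.7 0.7 1 -8",
)

```text
t: 11.5
tcp_pos: [0.4844, 0.2874, 0.0975]
tool_rot: [0.739, 0.672, 0.051, 0.02]
wrist_force: [-0.9, 0.3, -0.5]
width: 0.0003
```

Run:
```python
from h import *
info((.5447,.2751,.095))
p=bot.get_state()["tcp_pos"][:2]-[.5447,.2751];print(np.degrees(np.arctan2(p[1],p[0]))-99,np.linalg.norm(p))
lever(bot.snapshot("side"))
```

```text
t 11.5 p [0.4844 0.2874 0.0975] q [ 0.318  0.137  1.832  0.006  1.062 -1.161] F [-0.9  0.3 -0.5] w 0.0003
tool x yaw 84.74 tool z [ 0.103  0.039 -0.994]
tool shift mm [-6.9 60.6  8.2]
69.42593223888983 0.0615025449770912
lever deg [(np.float64(0.77), 26, 0), (np.float64(0.76), 26, -2), (np.float64(0.75), 26, -4), (np.float64(0.73), 24, -6)] knob [0.5045 0.3324]
```

The knob slipped out again. I'll lift, regrasp, and step one row at a time to see why.

>>> arm_command(
  motion="0.4 0 0 -40 0; 0.4 0 0 -30 6; 0.4 0 0 0 8.5; 0.4 0 0 0 8.5; 0.4 0 0 0 8.5; 0.4 0 0 0 8.5; 0.4 0 0 0 8.5; 0.4 0 0 0 0",
)

```text
t: 12.35
tcp_pos: [0.481, 0.2859, 0.1788]
tool_rot: [0.952, 0.301, 0.062, -0.003]
wrist_force: [0.1, -0.4, -0.3]
width: 0.0371
```

Run:
```python
from h import *
s=bot.snapshot("wrist");b=lever(s);info((*b[3],.095))
cv2.imwrite("pics/w5.png",s["color"])
```

```text
lever deg [(np.float64(0.72), 24, 0), (np.float64(0.71), 26, 0), (np.float64(0.69), 24, -2), (np.float64(0.68), 28, 2)] knob [0.5066 0.3338]
t 12.4 p [0.481  0.2859 0.1789] q [ 0.317  0.028  1.779  0.005  1.211 -0.301] F [-0.7  0.1  0.6] w 0.0369
tool x yaw 35.44 tool z [ 0.116  0.043 -0.992]
tool shift mm [ 38.2 -27.   88.3]
```

View pics/w5.png

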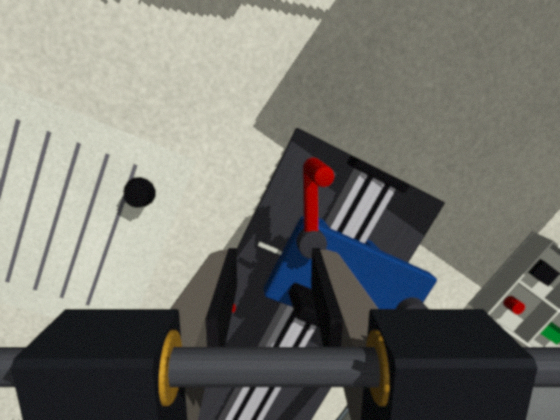

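Wrist view: knob (322,175), hub (313,243), so the lever really is about 25° open. Regrasping it lower and moving one step at a time.

>>> arm_command(
  motion="0.4 19 -13.5 0 0; 0.4 19 -13.5 0 0; 0.4 0 0 40 0; 0.4 0 0 40 0; 0.4 0 0 0 0",
  squeeze=30,
)

```text
t: 12.9
tcp_pos: [0.5093, 0.3369, 0.106]
tool_rot: [0.949, 0.308, 0.066, -0.003]
wrist_force: [0.1, -0.7, -0.5]
width: 0.0368
```

Run:
```python
from h import *
info((.506,.3334,.092))
```

```text
t 12.9 p [0.5093 0.3369 0.106 ] q [ 0.389  0.228  1.711 -0.005  1.071 -0.237] F [ 0.1 -0.7 -0.5] w 0.0368
tool x yaw 36.12 tool z [ 0.124  0.046 -0.991]
tool shift mm [-6.5  0.4 13.3]
```

>>> arm_command(
  motion="0.4 -5 0 13 0; 0.4 -1 0 3 0; 0 0 0 0 0; 0 0 0 0 0; 0 0 0 0 0",
)

```text
t: 13.4
tcp_pos: [0.5091, 0.3349, 0.0949]
tool_rot: [0.948, 0.309, 0.07, -0.003]
wrist_force: [-0.4, -0.3, -0.3]
width: 0.0149
```

>>> arm_command(
  motion="0 -5 0 0 -4",
)

```text
t: 13.5
tcp_pos: [0.5061, 0.3324, 0.0956]
tool_rot: [0.937, 0.343, 0.071, -0.001]
wrist_force: [0.1, 0.7, -0.5]
width: 0.0068
```

>>> arm_command(
  motion="0 -5 0 0 -4",
)

```text
t: 13.6
tcp_pos: [0.5029, 0.3294, 0.096]
tool_rot: [0.923, 0.377, 0.072, 0.002]
wrist_force: [0.4, -0.0, -0.1]
width: 0.0004
```

>>> arm_command(
  motion="0 -5 0 0 -4",
)

```text
t: 13.7
tcp_pos: [0.4999, 0.3261, 0.0965]
tool_rot: [0.909, 0.41, 0.073, 0.005]
wrist_force: [0.1, -0.5, 0.2]
width: 0.0007
```

Run:
```python
from h import *
info((.5447,.2751,.095))
b=lever(bot.snapshot("side"))
```

```text
t 13.7 p [0.4999 0.3261 0.0965] q [ 0.377  0.195  1.772 -0.003  1.029 -0.47 ] F [ 0.1 -0.5  0.2] w 0.0007
tool x yaw 48.83 tool z [ 0.137  0.052 -0.989]
tool shift mm [-9.  67.1  4.9]
lever deg [(np.float64(0.75), 26, -2), (np.float64(0.74), 26, 0), (np.float64(0.74), 26, -4), (np.float64(0.72), 24, -6)] knob [0.5049 0.3305]
```

The "grips" were just readings taken while the fingers were still closing; they never held the knob. I'll check the TCP reading against the cameras.

Run:
```python
from h import *
import pickle
t=pickle.load(open("t2.pkl","rb"))
for z in(.08,.12,.17,.2):print(z,(proj(t,(.4764,.294,z))-[150,150])*5)
s=bot.snapshot("side");st=bot.get_state();M=R.from_quat(st["tool_rot"]).as_matrix();p=st["tcp_pos"]
pts=[p+M@np.array([x,0,z]) for x in(-.018,.018) for z in(.022,-.066)]
print(proj(s,pts).round(0).tolist(), proj(s,[p]).round(0))
a=cv2.resize(s["color"][260:360,200:330],None,fx=6,fy=6,interpolation=cv2.INTER_CUBIC)
for q in proj(s,[p,p+M[:,2]*.022,(.505,.3325,.106),(.505,.3325,.062)]):cv2.circle(a,tuple(int(v) for v in (q-[200,260])*6),4,(0,255,255),1)
cv2.imwrite("pics/side5.png",a)
```

```text
0.08 [[140.55958105 407.90619477]]
0.12 [[126.34718022 401.04168602]]
0.17 [[107.29204334 391.83816329]]
0.2 [[ 95.10293219 385.95089194]]
[[269.0, 341.0], [276.0, 309.0], [253.0, 347.0], [259.0, 315.0]] [[263. 336.]]
```

View pics/side5.png

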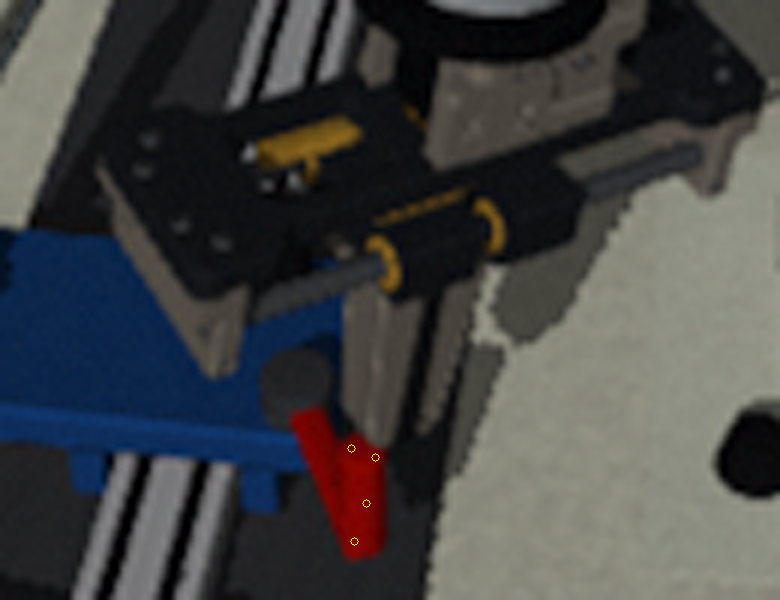

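Run:
```python
from h import *
import pickle
for f,p,q,w,dpx in(("w1",(.5357,.3458,.192),None,.0457,94),("w2",(.5283,.3333,.2012),None,.0240,52)):
    s=pickle.load(open(f+".pkl","rb"));K,Rm,t=cam(s)
    print(f,s["fx"],"tcp in cam",(Rm@np.array(p)+t).round(4),"tip in cam",(Rm@(np.array(p)-[0,0,.022])+t).round(4),"depth from width",s["fx"]*w/dpx, "cam pos",(-Rm.T@t).round(4), "cam axis z",Rm[2].round(3))
s=bot.snapshot("wrist");K,Rm,t=cam(s);st=bot.get_state();M=R.from_quat(st["tool_rot"]).as_matrix()
print("cam in tool", (M.T@(-Rm.T@t-st["tcp_pos"])).round(4), "axis",(Rm[2]@M).round(3))
```

```text
w1 373.0702378423489 tcp in cam [0.0019 0.021  0.2017] tip in cam [0.002  0.0151 0.2229] depth from width 0.18137563690846112 cam pos [0.4628 0.332  0.3807] cam axis z [ 0.264  0.042 -0.964]
w2 373.0702378423489 tcp in cam [-0.0013  0.0211  0.2018] tip in cam [-0.0014  0.0148  0.2229] depth from width 0.17218626361954564 cam pos [0.4516 0.3198 0.3886] cam axis z [ 0.28   0.056 -0.958]
cam in tool [-0.0004 -0.077  -0.1885] axis [-0.     0.273  0.962]
```

The picture gives fingertips at (385,440)/(425,432) where the reading predicts (366,503). The jaw-width depth (0.18 m against 0.20 m) agrees. So the real tips sit about 35–40 mm nearer the palm than `tcp_to_tips` says, and I was working above the knob all along. Next I lift and test how the tilt behaves.

>>> arm_command(
  motion="0.4 0 0 -40 0; 0.4 9.6 2.7 0 3; 0.4 9.6 2.7 0 3; 0.4 9.6 2.7 0 3; 0.4 0 0 0 3",
)

```text
t: 14.35
tcp_pos: [0.5225, 0.34, 0.1444]
tool_rot: [0.95, 0.302, 0.075, -0.004]
wrist_force: [-0.5, 0.3, -0.2]
width: 0.0362
```

Run:
```python
from h import *
info()
```

```text
t 14.35 p [0.5225 0.34   0.1444] q [ 0.385  0.203  1.66  -0.003  1.127 -0.23 ] F [-0.5  0.3 -0.2] w 0.0362
tool x yaw 35.47 tool z [ 0.14   0.053 -0.989]
```

>>> arm_command(
  motion="0.4 -20 0 0 0; 0.4 0 0 0 0",
)

```text
t: 14.55
tcp_pos: [0.5074, 0.329, 0.1424]
tool_rot: [0.951, 0.3, 0.076, -0.005]
wrist_force: [0.4, 0.5, 0.5]
width: 0.0367
```

Run:
```python
from h import *
info()
M=R.from_quat(bot.get_state()["tool_rot"]).as_matrix()
info(np.array([.505,.3325,.086])+M[:,2]*.037)
```

```text
t 14.55 p [0.5074 0.329  0.1424] q [ 0.377  0.157  1.718 -0.002  1.114 -0.234] F [0.4 0.5 0.5] w 0.0367
tool x yaw 35.2 tool z [ 0.142  0.054 -0.988]
t 14.55 p [0.5074 0.329  0.1424] q [ 0.377  0.157  1.718 -0.002  1.114 -0.234] F [0.4 0.5 0.5] w 0.0367
tool x yaw 35.2 tool z [ 0.142  0.054 -0.988]
tool shift mm [-8.3 -6.4 92.5]
```

>>> arm_command(
  motion="0.4 -8 -6 0 0; 0.4 0 0 30 0; 0.4 0 0 30 0; 0.4 0 0 20 0; 0.4 0 0 0 0",
)

```text
t: 15.05
tcp_pos: [0.5113, 0.3369, 0.0633]
tool_rot: [0.951, 0.298, 0.08, -0.005]
wrist_force: [-0.7, -0.3, -0.8]
width: 0.0371
```

Run:
```python
from h import *
M=R.from_quat(bot.get_state()["tool_rot"]).as_matrix()
info(np.array([.505,.3325,.088])+M[:,2]*.037)
```

```text
t 15.05 p [0.5113 0.3369 0.0633] q [ 0.387  0.266  1.761 -0.003  0.954 -0.22 ] F [-0.7 -0.3 -0.8] w 0.0371
tool x yaw 35.02 tool z [ 0.149  0.058 -0.987]
tool shift mm [-3.7  1.  11.4]
```

>>> arm_command(
  motion="0.4 -3 0 9 0; 0 0 0 0 0; 0 0 0 0 0; 0 0 0 0 0; 0 0 0 0 0; 0 0 0 0 0; 0 0 0 0 0",
  squeeze=12,
)

```text
t: 15.75
tcp_pos: [0.5099, 0.3362, 0.0554]
tool_rot: [0.951, 0.298, 0.08, -0.006]
wrist_force: [1.3, 0.5, -3.8]
width: 0.0194
```

Run:
```python
from h import *
info()
```

```text
t 15.75 p [0.5099 0.3362 0.0554] q [ 0.387  0.273  1.77  -0.003  0.937 -0.22 ] F [ 1.3  0.5 -3.8] w 0.0194
tool x yaw 35.01 tool z [ 0.15   0.058 -0.987]
```

>>> arm_command(
  motion="0 -9.7 0.7 -1.3 -8; 0 -9.7 0.7 -1.3 -8; 0 -9.7 0.7 -1.1 -8; 0 -9.7 0.7 -1 -8",
)

```text
t: 16.15
tcp_pos: [0.4864, 0.3052, 0.0556]
tool_rot: [0.826, 0.557, 0.08, 0.018]
wrist_force: [2.2, -1.3, -3.8]
width: 0.0178
```

Run:
```python
from h import *
info();s=bot.get_state();M=R.from_quat(s["tool_rot"]).as_matrix();g=s["tcp_pos"]-.037*M[:,2];print(g);d=g[:2]-[.5447,.2751];print(np.degrees(np.arctan2(d[1],d[0]))-99,np.linalg.norm(d))
lever(bot.snapshot("side"))
```

```text
t 16.15 p [0.4864 0.3052 0.0556] q [ 0.348  0.184  1.877  0.004  0.917 -0.84 ] F [ 2.2 -1.3 -3.8] w 0.0178
tool x yaw 68.35 tool z [ 0.152  0.058 -0.987]
[0.48079628 0.30305933 0.0921457 ]
57.36952915237805 0.06975248382620894
lever deg [(np.float64(0.04), 54, 2), (np.float64(0.04), 52, -8), (np.float64(0.04), 58, -4), (np.float64(0.04), 56, -6)] knob [0.482  0.3089]
```

The lever is now being held, at about 57°. Finishing the swing, then releasing.

>>> arm_command(
  motion="0 -9.7 0.7 -0.9 -8; 0 -8 0.7 -0.7 -6; 0 0 0 0 0; 0 0 0 0 0",
)

```text
t: 16.6
tcp_pos: [0.4823, 0.2863, 0.0561]
tool_rot: [0.752, 0.654, 0.077, 0.029]
wrist_force: [0.0, 0.3, -3.7]
width: 0.0172
```

Run:
```python
from h import *
info();s=bot.get_state();M=R.from_quat(s["tool_rot"]).as_matrix();g=s["tcp_pos"]-.037*M[:,2];print(g);d=g[:2]-[.5447,.2751];print(np.degrees(np.arctan2(d[1],d[0]))-99,np.linalg.norm(d))
```

```text
t 16.6 p [0.4823 0.2863 0.0561] q [ 0.316  0.15   1.915  0.008  0.913 -1.119] F [ 0.   0.3 -3.7] w 0.0172
tool x yaw 82.32 tool z [ 0.153  0.057 -0.987]
[0.47666593 0.2841971  0.09257114]
73.38393625917587 0.0686395792157653
```

>>> arm_command(
  motion="0.45 0 0 0 0; 0.45 0 0 0 0; 0.45 0 0 0 0; 0.45 0 0 -40 0; 0.45 0 0 -40 0; 0.45 0 0 0 -7; 0.45 0 0 0 -7; 0.45 0 0 0 -4",
)

```text
t: 17.4
tcp_pos: [0.4734, 0.2855, 0.143]
tool_rot: [0.639, 0.764, 0.076, 0.042]
wrist_force: [-0.1, 0.6, 0.3]
width: 0.0416
```

Run:
```python
from h import *
import pickle
s=bot.snapshot("wrist");pickle.dump(s,open("w6.pkl","wb"));lever(s);t=bot.snapshot("top");lever(t)
M=R.from_quat(bot.get_state()["tool_rot"]).as_matrix()
info(np.array([.571,.229,.086])+M[:,2]*.037)
print("grip in wrist",proj(s,(.571,.229,.096)))
```

```text
lever deg [(np.float64(0.64), 72, 0), (np.float64(0.63), 74, 2), (np.float64(0.63), 76, 4), (np.float64(0.61), 70, 0)] knob [0.4756 0.2861]
lever deg [(np.float64(0.16), 74, 0), (np.float64(0.16), 52, -8), (np.float64(0.16), 66, -2), (np.float64(0.15), 56, -6)] knob [0.4752 0.2836]
t 17.5 p [0.4729 0.2853 0.1424] q [ 0.319  0.004  1.883  0.01   1.082 -1.429] F [ 0.3 -0.3 -0.4] w 0.0413
tool x yaw 100.08 tool z [ 0.161  0.062 -0.985]
tool shift mm [-74.5  76.3 104.8]
grip in wrist [[174.29350973 319.37345059]]
```

The lever is open at about 72° (1.26 rad). Now to the carriage grip.

>>> arm_command(
  motion="0.45 -25 25 0 0; 0.45 -25 25 0 0; 0.45 -24 26 0 0; 0.45 0 0 40 0; 0.45 0 0 30 0; 0.45 0 0 0 0",
)

```text
t: 18.1
tcp_pos: [0.5768, 0.2287, 0.0845]
tool_rot: [0.646, 0.758, 0.079, 0.043]
wrist_force: [-0.3, -0.1, -0.7]
width: 0.0414
```

Run:
```python
from h import *
M=R.from_quat(bot.get_state()["tool_rot"]).as_matrix()
info(np.array([.572,.229,.087])+M[:,2]*.037)
```

```text
t 18.1 p [0.5768 0.2287 0.0845] q [ 0.163  0.24   1.748  0.044  0.979 -1.589] F [-0.3 -0.1 -0.7] w 0.0414
tool x yaw 99.29 tool z [ 0.166  0.064 -0.984]
tool shift mm [ 1.2 -4.2 33.7]
```

>>> arm_command(
  motion="0.45 1 -4 17 0; 0.45 0 0 17 0; 0 0 0 0 0; 0 0 0 0 0; 0 0 0 0 0; 0 0 0 0 0; 0 0 0 0 0; 0 0 0 0 0",
  squeeze=20,
)

```text
t: 18.9
tcp_pos: [0.5807, 0.2328, 0.0563]
tool_rot: [0.648, 0.756, 0.081, 0.044]
wrist_force: [2.9, 1.6, -5.1]
width: 0.0141
```

Run:
```python
from h import *
info()
```

```text
t 18.9 p [0.5807 0.2328 0.0563] q [ 0.169  0.286  1.755  0.045  0.918 -1.58 ] F [ 2.9  1.6 -5.1] w 0.0141
tool x yaw 99.01 tool z [ 0.173  0.065 -0.983]
```

>>> arm_command(
  motion="0 -15 0 -0.5 0; 0 -15 0 -0.5 0; 0 -15 0 -0.5 0; 0 -15 0 -0.5 0; 0 -15 0 -0.5 0; 0 0 0 0 0; 0 0 0 0 0",
)

```text
t: 19.6
tcp_pos: [0.5919, 0.1627, 0.0564]
tool_rot: [0.648, 0.756, 0.086, 0.042]
wrist_force: [1.9, 3.8, -5.1]
width: 0.0142
```

Run:
```python
from h import *
info()
s=bot.snapshot("top");u,v=proj(s,(.528,.163,.02))[0];print(u,v)
a=s["color"][int(v)-22:int(v)+23,int(u)-30:int(u)+31]
w=bot.snapshot("wrist");u2,v2=proj(w,(.528,.163,.02))[0];print(u2,v2)
b=w["color"][max(0,int(v2)-45):int(v2)+45,int(u2)-60:int(u2)+60]
print(b.shape)
A=cv2.resize(a,None,fx=6,fy=6,interpolation=cv2.INTER_CUBIC);cv2.imwrite("pics/m1.png",A)
cv2.imwrite("pics/m2.png",cv2.resize(b,None,fx=5,fy=5,interpolation=cv2.INTER_CUBIC))
import pickle;pickle.dump((s,w),open("m.pkl","wb"))
for S in(s,w):
    im=S["color"].astype(int);bl,g,r=im[...,0],im[...,1],im[...,2]
    k,l,st,c=cv2.connectedComponentsWithStats(((r>80)&(g<.45*r)&(bl<.45*r)).astype(np.uint8))
    for i in range(1,k):
        if st[i,4]>4:print("red",c[i].round(1),st[i].tolist())
```

```text
t 19.6 p [0.5919 0.1627 0.0564] q [ 0.032  0.257  1.792  0.088  0.917 -1.739] F [ 1.9  3.8 -5.1] w 0.0142
tool x yaw 99.06 tool z [ 0.174  0.075 -0.982]
230.4709102379209 215.82406736103275
289.1459227236373 120.99564973940475
(90, 120, 3)
red [173. 113.] [171, 111, 5, 5, 21]
red [385.3 183. ] [377, 180, 17, 7, 67]
red [210.5 219.9] [208, 213, 6, 17, 55]
red [229.8 217.4] [229, 216, 2, 4, 5]
red [422.7 229.8] [420, 222, 7, 16, 89]
red [419.2 245.6] [417, 243, 5, 6, 20]
red [128.5 335. ] [114, 314, 30, 43, 851]
red [437.5 103.2] [367, 49, 149, 144, 6288]
red [284.5 117.6] [272, 103, 26, 40, 726]
```

```bash
cat >> h.py <<'E'
def pm(s,ptr0):
    "pointer-mark y: white blob nearest the expected pointer tip; red mark blob; on wrist picture"
    im=s["color"].astype(int);hsv=cv2.cvtColor(s["color"],cv2.COLOR_BGR2HSV).astype(int)
    e=proj(s,(*ptr0,.033))[0];print("expect ptr px",e.round(0))
    x0,y0=int(e[0])-30,int(e[1])-30
    for nm,m in(("white",(hsv[...,2]>130)&(hsv[...,1]<60)),("red",(im[...,2]>80)&(im[...,1]<.45*im[...,2])&(im[...,0]<.45*im[...,2]))):
        q=np.zeros(m.shape,np.uint8);w=(slice(max(0,y0),y0+60),slice(max(0,x0-40),x0+100));q[w]=m[w]
        k,l,st,c=cv2.connectedComponentsWithStats(q)
        for i in range(1,k):
            if st[i,4]>8:
                z=.031 if nm=="white" else .015
                ys,xs=np.where(l==i);P=np.array([ray(s,(a,b),z)[:2] for a,b in zip(xs,ys)]);yr=np.array([-.156,.988])
                print(nm,c[i].round(1),st[i].tolist(),"y mm",(np.array([P.min(0),P.mean(0),P.max(0)])@yr*1000).round(1).tolist()[1],"range",(np.percentile(P@yr,[5,50,95])*1000).round(1),"x",np.percentile(P@np.array([.988,.156])*1000,[5,95]).round(1))
E
python3 - <<'E'
from h import *
import pickle
s,w=pickle.load(open("m.pkl","rb"))
pm(w,(.5255,.172))
pm(pickle.load(open("w2.pkl","rb")),(.5145,.2421))
E
```

```text
expect ptr px [309. 124.]
white [311.  138.4] [308, 125, 7, 29, 152] y mm 89.7 range [88.4 89.7 91. ] x [547.4 561.6]
red [284.5 117.6] [272, 103, 26, 40, 726] y mm 76.4 range [69.9 76.5 82.8] x [538.8 557.4]
expect ptr px [179. 153.]
white [180.9 129.4] [109, 122, 140, 17, 2196] y mm 160.9 range [100.6 161.9 218.2] x [517.7 530.8]
white [179.1 162. ] [177, 153, 5, 23, 87] y mm 157.7 range [155.7 157.7 159.7] x [547.3 565.8]
red [109.2 148.2] [109, 142, 2, 12, 16] y mm 85.2 range [84.5 85.2 85.8] x [540.  549.4]
```

```bash
cat >> h.py <<'E'
def rows(s,c,h=30,wd=40,yr=(-.156,.988)):
    im=s["color"].astype(int);r=(im[...,2]>70)&(im[...,1]<.45*im[...,2])&(im[...,0]<.45*im[...,2])
    for v in range(int(c[1])-h,int(c[1])+h,3):
        xs=np.where(r[v,int(c[0])-wd:int(c[0])+wd])[0]+int(c[0])-wd
        if len(xs):print(v,xs.min(),xs.max(),[(np.mean([ray(s,(a,v),z)[:2] for a in xs],0)@np.array(yr)*1000).round(1) for z in(.012,.018)])
E
python3 - <<'E'
from h import *
import pickle
s,w=pickle.load(open("m.pkl","rb"))
rows(w,(285,120))
E
```

```text
105 272 297 [np.float64(76.6), np.float64(76.1)]
108 272 297 [np.float64(76.6), np.float64(76.1)]
111 272 297 [np.float64(76.6), np.float64(76.2)]
114 272 297 [np.float64(76.6), np.float64(76.2)]
117 272 297 [np.float64(76.7), np.float64(76.2)]
120 272 297 [np.float64(76.7), np.float64(76.2)]
123 272 297 [np.float64(76.7), np.float64(76.3)]
126 273 292 [np.float64(75.6), np.float64(75.2)]
129 281 288 [np.float64(76.8), np.float64(76.3)]
132 281 288 [np.float64(76.8), np.float64(76.3)]
135 281 288 [np.float64(76.8), np.float64(76.3)]
138 281 288 [np.float64(76.8), np.float64(76.4)]
141 282 288 [np.float64(77.1), np.float64(76.7)]
```

>>> arm_command(
  motion="0 -7 0 0 0; 0 -7 0 0 0; 0 0 0 0 0; 0 0 0 0 0",
)

```text
t: 20.1
tcp_pos: [0.5938, 0.1506, 0.0564]
tool_rot: [0.647, 0.757, 0.086, 0.041]
wrist_force: [1.5, 4.3, -3.3]
width: 0.0148
```

Run:
```python
from h import *
info();w=bot.snapshot("wrist");pm(w,(.5275,.161));rows(w,proj(w,(.5285,.160,.018))[0],20,25)
```

```text
t 20.1 p [0.5938 0.1506 0.0564] q [ 0.008  0.255  1.795  0.096  0.918 -1.77 ] F [ 1.5  4.3 -3.3] w 0.0148
tool x yaw 99.22 tool z [ 0.174  0.077 -0.982]
expect ptr px [311. 125.]
white [311.2 138.7] [308, 125, 7, 29, 151] y mm 77.5 range [76.2 77.5 78.8] x [547.3 561.6]
red [305.8 116.6] [293, 103, 27, 39, 664] y mm 76.2 range [70.  76.1 82.7] x [538.8 556.9]
103 294 317 [np.float64(76.2), np.float64(75.4)]
106 294 319 [np.float64(76.8), np.float64(76.0)]
109 294 319 [np.float64(76.9), np.float64(76.1)]
112 293 318 [np.float64(76.4), np.float64(75.6)]
115 293 318 [np.float64(76.4), np.float64(75.6)]
118 293 318 [np.float64(76.5), np.float64(75.7)]
121 293 318 [np.float64(76.6), np.float64(75.8)]
124 293 318 [np.float64(75.6), np.float64(74.8)]
127 302 308 [np.float64(76.4), np.float64(75.6)]
130 302 307 [np.float64(76.2), np.float64(75.4)]
133 302 307 [np.float64(76.3), np.float64(75.5)]
136 302 307 [np.float64(76.3), np.float64(75.5)]
139 302 307 [np.float64(76.4), np.float64(75.6)]
```

>>> arm_command(
  motion="0 -3 0 0 0; 0 0 0 0 0; 0.45 0 0 0 0; 0.45 0 0 0 0; 0.45 0 0 0 0; 0.45 0 0 -40 0; 0.45 0 0 -40 0; 0.45 0 0 0 0",
)

```text
t: 20.95
tcp_pos: [0.5804, 0.1404, 0.1375]
tool_rot: [0.647, 0.757, 0.086, 0.041]
wrist_force: [0.6, -0.2, 0.4]
width: 0.0412
```

Run:
```python
from h import *
info();w=bot.snapshot("wrist");pm(w,(.5275,.159));rows(w,proj(w,(.5285,.160,.018))[0],20,25)
b=lever(w,piv=(.5577,.1926))
M=R.from_quat(bot.get_state()["tool_rot"]).as_matrix()
info(np.array([*b[3],.088])+M[:,2]*.037)
```

```text
t 20.95 p [0.5804 0.1404 0.1375] q [-0.011  0.113  1.782  0.089  1.075 -1.773] F [ 0.6 -0.2  0.4] w 0.0412
tool x yaw 99.2 tool z [ 0.173  0.076 -0.982]
expect ptr px [303. 119.]
white [298.8  91.5] [233, 88, 134, 9, 1072] y mm 71.3 range [ 28.3  71.2 114.5] x [524.6 529.5]
white [301.6 133.8] [300, 120, 5, 28, 94] y mm 74.3 range [73.1 74.3 75.4] x [548.2 567.3]
red [362.2 122.9] [345, 88, 28, 60, 907] y mm 124.3 range [116.1 124.8 130.7] x [532.2 571.7]
red [302.3 111.4] [293, 103, 20, 18, 308] y mm 76.2 range [69.7 76.3 82.7] x [538.7 550.2]
104 294 311 [np.float64(76.5), np.float64(75.7)]
107 293 312 [np.float64(76.6), np.float64(75.8)]
110 293 311 [np.float64(76.3), np.float64(75.5)]
113 293 311 [np.float64(76.3), np.float64(75.6)]
116 293 311 [np.float64(76.4), np.float64(75.7)]
119 293 310 [np.float64(76.0), np.float64(75.2)]
lever deg [(np.float64(0.75), 70, -4), (np.float64(0.74), 72, -2), (np.float64(0.73), 68, -6), (np.float64(0.73), 72, -4)] knob [0.4896 0.202 ]
t 21.0 p [0.5791 0.1404 0.1347] q [-0.011  0.115  1.784  0.089  1.074 -1.773] F [ 0.2  0.9 -0.2] w 0.0412
tool x yaw 99.18 tool z [ 0.17   0.076 -0.983]
tool shift mm [ 72.7 -86.2  72.5]
```

The pointer is within about 2 mm of the mark. Now back to the knob to shut the lever.

>>> arm_command(
  motion="0.45 24 -29 -5 0; 0.45 24 -29 -5 0; 0.45 24 -29 -4 0; 0.45 0 0 0 8.5; 0.45 0 0 0 8.5; 0.45 0 0 0 0",
)

```text
t: 21.6
tcp_pos: [0.4731, 0.1986, 0.1283]
tool_rot: [0.756, 0.649, 0.085, 0.023]
wrist_force: [-0.1, -0.4, 0.6]
width: 0.0411
```

Run:
```python
from h import *
w=bot.snapshot("wrist");b=lever(w,piv=(.5577,.1926))
M=R.from_quat(bot.get_state()["tool_rot"]).as_matrix()
info(np.array([*b[3],.088])+M[:,2]*.037)
```

```text
lever deg [(np.float64(0.62), 72, -2), (np.float64(0.61), 74, 0), (np.float64(0.6), 74, -2), (np.float64(0.6), 70, -4)] knob [0.4889 0.2016]
t 21.65 p [0.4732 0.1985 0.1283] q [ 0.124 -0.092  2.006  0.063  1.061 -1.324] F [-1.2  0.1 -0.5] w 0.0413
tool x yaw 81.88 tool z [ 0.159  0.075 -0.984]
tool shift mm [ 1.3  9.  79.4]
```

>>> arm_command(
  motion="0.45 1 9 0 0; 0.45 0 0 40 0; 0.45 0 0 35 0; 0.45 0 0 5 0; 0 0 0 0 0; 0 0 0 0 0; 0 0 0 0 0; 0 0 0 0 0",
  squeeze=12,
)

```text
t: 22.45
tcp_pos: [0.502, 0.2028, 0.0523]
tool_rot: [0.751, 0.654, 0.087, 0.027]
wrist_force: [2.7, 0.2, -9.8]
width: 0.0185
```

>>> arm_command(
  motion="0 0 0 0 0; 0 0 0 0 0",
)

```text
t: 22.65
tcp_pos: [0.502, 0.2024, 0.0522]
tool_rot: [0.75, 0.655, 0.087, 0.027]
wrist_force: [2.9, 1.0, -7.5]
width: 0.0178
```

Run:
```python
from h import *
info();s=bot.get_state();M=R.from_quat(s["tool_rot"]).as_matrix();g=s["tcp_pos"]-.037*M[:,2];print(g);d=g[:2]-[.5577,.1917];print(np.degrees(np.arctan2(d[1],d[0]))-99,np.linalg.norm(d))
print("tool x",M[:,0].round(3))
```

```text
t 22.65 p [0.502  0.2024 0.0522] q [ 0.126  0.091  1.992  0.067  0.884 -1.346] F [ 2.9  1.  -7.5] w 0.0178
tool x yaw 82.62 tool z [ 0.167  0.074 -0.983]
[0.49584134 0.19965976 0.08857932]
73.6676648249489 0.06236867201431008
tool x [0.128 0.987 0.096]
```

>>> arm_command(
  motion="0.35 0 0 0 0; 0.35 0 -6 0 0; 0.35 0 0 0 0; 0 0 0 0 0; 0 0 0 0 0; 0 0 0 0 0; 0 0 0 0 0",
)

```text
t: 23.35
tcp_pos: [0.4976, 0.2042, 0.0546]
tool_rot: [0.75, 0.655, 0.09, 0.028]
wrist_force: [0.8, 1.0, -1.1]
width: 0.0178
```

>>> arm_command(
  motion="0 9.7 0.7 1 8; 0 9.7 0.7 1.2 8; 0 9.7 0.7 1.3 8; 0 9.7 0.7 1.4 8",
)

```text
t: 23.75
tcp_pos: [0.5142, 0.2387, 0.055]
tool_rot: [0.905, 0.414, 0.093, 0.003]
wrist_force: [2.6, -1.4, -2.6]
width: 0.0199
```

Run:
```python
from h import *
info();s=bot.get_state();M=R.from_quat(s["tool_rot"]).as_matrix();g=s["tcp_pos"]-.037*M[:,2];print(g);d=g[:2]-[.5577,.1917];print(np.degrees(np.arctan2(d[1],d[0]))-99,np.linalg.norm(d))
```

```text
t 23.75 p [0.5142 0.2387 0.055 ] q [ 0.199  0.148  1.923  0.047  0.888 -0.686] F [ 2.6 -1.4 -2.6] w 0.0199
tool x yaw 49.59 tool z [ 0.171  0.072 -0.983]
[0.50785493 0.23603981 0.09137564]
39.345228475120535 0.06671244330097405
```

>>> arm_command(
  motion="0 9.7 0.7 1.4 8; 0 9.7 0.7 1.5 8; 0 9.7 0.7 1.6 8; 0 9.7 0.7 1.6 8",
)

```text
t: 24.15
tcp_pos: [0.5471, 0.2598, 0.055]
tool_rot: [0.986, 0.139, 0.089, -0.022]
wrist_force: [0.1, -0.8, 1.2]
width: 0.0204
```

Run:
```python
from h import *
info();s=bot.get_state();M=R.from_quat(s["tool_rot"]).as_matrix();g=s["tcp_pos"]-.037*M[:,2];print(g);d=g[:2]-[.5577,.1917];print(np.degrees(np.arctan2(d[1],d[0]))-99,np.linalg.norm(d))
```

```text
t 24.15 p [0.5471 0.2598 0.055 ] q [ 0.228  0.244  1.81   0.036  0.907 -0.072] F [ 0.1 -0.8  1.2] w 0.0204
tool x yaw 15.95 tool z [ 0.169  0.068 -0.983]
[0.54089974 0.2573063  0.09136867]
5.363470349750159 0.06772322773537812
```

>>> arm_command(
  motion="0 6 0 1 4; 0 4 0 0.7 2; 0 0 0 0 0; 0.4 0 0 0 0; 0.4 0 0 0 0; 0.4 0 0 -40 0; 0.4 0 0 -40 0; 0.4 0 0 0 0",
)

```text
t: 24.95
tcp_pos: [0.5411, 0.2559, 0.134]
tool_rot: [0.993, 0.084, 0.081, -0.026]
wrist_force: [1.6, 0.3, -0.1]
width: 0.0365
```

Run:
```python
from h import *
info();w=bot.snapshot("wrist");lever(w,piv=(.5577,.1917));t=bot.snapshot("top");lever(t,piv=(.5577,.1917));lever(bot.snapshot("side"),piv=(.5577,.1917))
import pickle;pickle.dump((w,t),open("m2.pkl","wb"))
pm(w,(.5275,.159));rows(w,proj(w,(.5285,.160,.016))[0],40,40)
```

```text
t 24.95 p [0.5411 0.2559 0.134 ] q [0.224 0.134 1.763 0.032 1.077 0.042] F [ 1.6  0.3 -0.1] w 0.0365
tool x yaw 9.5 tool z [ 0.156  0.064 -0.986]
lever deg [(np.float64(0.8), -2, -2), (np.float64(0.8), -2, 0), (np.float64(0.75), -2, 2), (np.float64(0.75), 0, 0)] knob [0.5495 0.2592]
lever deg [(np.float64(0.06), -2, -8), (np.float64(0.06), 2, -6), (np.float64(0.06), 4, -6), (np.float64(0.06), 4, -4)] knob [0.5504 0.2533]
lever deg [(np.float64(0.49), 0, -2), (np.float64(0.49), -2, -6), (np.float64(0.48), -2, -4), (np.float64(0.47), 0, 4)] knob [0.5471 0.2589]
expect ptr px [220. 319.]
white [164.2 297.1] [150, 288, 36, 21, 602] y mm 97.0 range [ 88.3  97.4 104.6] x [490.7 513.2]
white [236.  319.5] [230, 317, 14, 6, 62] y mm 71.7 range [69.7 71.6 74.1] x [555.2 564.6]
red [233.6 307.4] [232, 305, 4, 6, 14] y mm 74.8 range [72.8 74.7 77.1] x [557.6 559.7]
306 233 235 [np.float64(74.5), np.float64(77.7)]
309 232 234 [np.float64(71.6), np.float64(74.8)]
```

Lever shut (fit about 0°). I'll turn the hand back and recheck the pointer from a clear view.

>>> arm_command(
  motion="0.4 0 0 -30 -8.5; 0.4 0 0 0 -8.5; 0.4 0 0 0 -8.5; 0.4 0 0 0 -8.5; 0.4 0 0 0 -8.5; 0.4 0 0 0 -8.5; 0.4 0 0 0 -8.5; 0.4 0 0 0 -8.5",
)

```text
t: 25.9
tcp_pos: [0.5242, 0.251, 0.1392]
tool_rot: [0.772, 0.632, 0.064, 0.016]
wrist_force: [0.6, -0.2, 0.4]
width: 0.0365
```

>>> arm_command(
  motion="0.4 0 0 0 -8.5; 0.4 -40 20 0 -8; 0.4 -40 20 0 0; 0.4 0 0 0 0",
)

```text
t: 26.3
tcp_pos: [0.5609, 0.173, 0.1301]
tool_rot: [0.671, 0.739, 0.056, 0.02]
wrist_force: [-0.2, 0.3, -1.1]
width: 0.0366
```

Run:
```python
from h import *
import pickle
info();w=bot.snapshot("wrist");lever(w,piv=(.5577,.1917))
pm(w,(.5275,.159));rows(w,proj(w,(.5285,.160,.016))[0],22,25)
pickle.dump(w,open("w7.pkl","wb"))
```

```text
t 26.3 p [0.5609 0.173  0.1301] q [ 0.065  0.151  1.747  0.053  1.135 -1.622] F [-0.2  0.3 -1.1] w 0.0366
tool x yaw 95.64 tool z [ 0.105  0.055 -0.993]
lever deg [(np.float64(0.79), -2, 0), (np.float64(0.77), -2, 2), (np.float64(0.77), 0, 0), (np.float64(0.76), 0, -2)] knob [0.5492 0.2612]
expect ptr px [254. 150.]
white [239.3 124. ] [183, 120, 140, 13, 1134] y mm 65.9 range [ 27.8  62.  116.3] x [522.4 529.3]
white [253.6 164.8] [250, 150, 8, 30, 140] y mm 73.9 range [72.2 73.9 75.6] x [547.7 567.4]
red [256.4 144.4] [247, 135, 19, 28, 328] y mm 76.9 range [70.3 77.2 83.1] x [538.6 556.7]
136 247 264 [np.float64(76.7), np.float64(76.8)]
139 247 264 [np.float64(76.5), np.float64(76.6)]
142 247 265 [np.float64(76.7), np.float64(76.8)]
145 247 265 [np.float64(76.5), np.float64(76.6)]
148 248 265 [np.float64(76.7), np.float64(76.8)]
151 248 260 [np.float64(75.6), np.float64(75.7)]
154 256 259 [np.float64(77.2), np.float64(77.3)]
157 257 259 [np.float64(77.4), np.float64(77.5)]
160 257 260 [np.float64(77.6), np.float64(77.7)]
```

The pointer is about 2–3 mm off the mark, inside tolerance, and the lever is shut. On to the rack.

Run:
```python
from h import *
from scipy.optimize import least_squares
D=np.array([[.159,1.598,1.386,.1739,.5474,.1961],[.329,1.405,1.413,.5379,.3442,.1921],[.388,1.52,1.232,.5258,.35,.0982],[.195,1.748,1.182,.4764,.294,.1037],[.441,1.473,1.215,.5535,.3466,.0876],[.224,1.716,1.169,.4814,.3167,.1028],[.217,1.549,1.325,.4861,.3713,.1878],[.028,1.779,1.211,.481,.2859,.1788],[.195,1.772,1.029,.4999,.3261,.0965],[.15,1.915,.913,.4823,.2863,.0561]])
r=np.hypot(D[:,3],D[:,4]);z=D[:,5];q2,q3,q5=D[:,:3].T
f=lambda p:np.r_[p[0]*np.sin(q2)+p[1]*np.sin(q2+q3)+p[5]*np.cos(q2+q3)+p[2]*np.sin(q2+q3+q5)+p[3]-r, p[4]+p[0]*np.cos(q2)+p[1]*np.cos(q2+q3)-p[5]*np.sin(q2+q3)+p[2]*np.cos(q2+q3+q5)-z]
o=least_squares(f,[.4,.4,.2,0,.3,0]);print("a b tool r0 h off",o.x.round(3),"res",np.abs(o.fun).max())
M=R.from_quat(bot.get_state()["tool_rot"]).as_matrix()
info(np.array([.4855,-.2646,.20])+M[:,2]*.037)
```

```text
a b tool r0 h off [0.379 0.517 0.338 0.014 0.298 0.044] res 0.0007658263145840644
t 26.35 p [0.5592 0.1749 0.1294] q [ 0.068  0.15   1.749  0.055  1.136 -1.62 ] F [-0.  -0.3 -0.4] w 0.0368
tool x yaw 95.69 tool z [ 0.103  0.057 -0.993]
tool shift mm [-426.3 -106.5  -65.5]
```

>>> arm_command(
  motion="0.4 0 0 -40 0; 0.4 -43 -11 -3 0; 0.4 -43 -11 -3 0; 0.4 -43 -11 -3 0; 0.4 -43 -11 -3 0; 0.4 -43 -11 -3 0; 0.4 -43 -11 -3 0; 0.4 -43 -11 -3 0",
)

```text
t: 27.15
tcp_pos: [0.4989, -0.1307, 0.1571]
tool_rot: [0.666, 0.744, 0.053, 0.009]
wrist_force: [1.0, 0.3, 0.2]
width: 0.0369
```

>>> arm_command(
  motion="0.4 -43 -11 -3 0; 0.4 -43 -11 -3 0; 0.4 0 0 0 0",
)

```text
t: 27.45
tcp_pos: [0.4836, -0.222, 0.1524]
tool_rot: [0.667, 0.743, 0.053, 0.007]
wrist_force: [0.3, 0.9, 0.2]
width: 0.0366
```

Run:
```python
from h import *
import pickle
M=R.from_quat(bot.get_state()["tool_rot"]).as_matrix()
info(np.array([.4855,-.2646,.20])+M[:,2]*.037)
w=bot.snapshot("wrist");pickle.dump(w,open("w8.pkl","wb"))
hsv=cv2.cvtColor(w["color"],cv2.COLOR_BGR2HSV)
m=cv2.inRange(hsv,(45,90,40),(80,255,255));k,l,st,c=cv2.connectedComponentsWithStats(m)
for i in range(1,k):
    if st[i,4]>40:print(c[i].round(1),st[i].tolist(),ray(w,c[i],.116).round(4))
print("expected handle top px",proj(w,[(.4855,-.2646,.116)]), "corners exp",proj(w,[(.4855+a,-.2646+b,.116) for a in(-.022,.022) for b in(-.006,.006)]).round(0).tolist())
```

```text
t 27.45 p [ 0.4836 -0.222   0.1524] q [-0.727  0.052  1.807  0.11   1.271 -2.437] F [0.3 0.9 0.2] w 0.0366
tool x yaw 96.28 tool z [ 0.08   0.069 -0.994]
tool shift mm [-39.6   1.6 -13.2]
[201.4 206. ] [188, 127, 28, 134, 2197] [ 0.4733 -0.2655  0.116 ]
expected handle top px [[201.98177435 224.37216046]] corners exp [[193.0, 190.0], [214.0, 192.0], [191.0, 255.0], [210.0, 256.0]]
```

>>> arm_command(
  motion="0.4 -40 1 -10 0; 0.4 0 0 0 0",
)

```text
t: 27.7
tcp_pos: [0.4884, -0.2555, 0.1572]
tool_rot: [0.666, 0.744, 0.054, 0.003]
wrist_force: [-0.4, 0.9, 0.8]
width: 0.0369
```

Run:
```python
from h import *
import pickle
M=R.from_quat(bot.get_state()["tool_rot"]).as_matrix()
info(np.array([.4855,-.2646,.107])+M[:,2]*.037)
w=bot.snapshot("wrist")
hsv=cv2.cvtColor(w["color"],cv2.COLOR_BGR2HSV);m=cv2.inRange(hsv,(45,90,40),(80,255,255))
e=proj(w,[(.4855+a,-.2646,.116) for a in(-.03,-.022,-.015,0,.015)])
for p in e:
    v=int(p[1]);xs=np.where(m[v,int(p[0])-40:int(p[0])+40])[0]+int(p[0])-40
    print(p.round(0),[ (xs.min(),xs.max()), (ray(w,(xs.min(),v),.116)).round(4),(ray(w,(xs.max(),v),.116)).round(4)] if len(xs) else None)
```

```text
t 27.7 p [ 0.4884 -0.2555  0.1572] q [-0.77   0.107  1.738  0.113  1.297 -2.483] F [-0.4  0.9  0.8] w 0.0369
tool x yaw 96.52 tool z [ 0.076  0.077 -0.994]
tool shift mm [-12.1  -8.1  86. ]
[260. 174.] None
[259. 186.] [(np.int64(244), np.int64(262)), array([ 0.4637, -0.274 ,  0.116 ]), array([ 0.4627, -0.2629,  0.116 ])]
[258. 197.] [(np.int64(244), np.int64(263)), array([ 0.4708, -0.2734,  0.116 ]), array([ 0.4698, -0.2616,  0.116 ])]
[256. 219.] [(np.int64(244), np.int64(261)), array([ 0.4856, -0.2721,  0.116 ]), array([ 0.4846, -0.2613,  0.116 ])]
[254. 240.] [(np.int64(243), np.int64(262)), array([ 0.501 , -0.2715,  0.116 ]), array([ 0.5   , -0.2591,  0.116 ])]
```

>>> arm_command(
  motion="0.4 -14 -9 0 1.5; 0.4 0 0 35 0; 0.4 0 0 25 0; 0.4 0 0 0 0",
)

```text
t: 28.15
tcp_pos: [0.4847, -0.2577, 0.0918]
tool_rot: [0.674, 0.736, 0.055, -0.001]
wrist_force: [0.1, 1.0, -0.0]
width: 0.0366
```

Run:
```python
from h import *
M=R.from_quat(bot.get_state()["tool_rot"]).as_matrix()
info(np.array([.485,-.267,.107])+M[:,2]*.037)
```

```text
t 28.15 p [ 0.4847 -0.2577  0.0918] q [-0.779  0.182  1.793  0.12   1.176 -2.485] F [ 0.1  1.  -0. ] w 0.0366
tool x yaw 95.21 tool z [ 0.073  0.083 -0.994]
tool shift mm [-8.1  0.7 21.2]
```

>>> arm_command(
  motion="0.4 -8 0 11 0; 0.4 0 0 10 0; 0 0 0 0 0; 0 0 0 0 0; 0 0 0 0 0; 0 0 0 0 0; 0 0 0 0 0; 0 0 0 0 0",
  squeeze=25,
)

```text
t: 28.95
tcp_pos: [0.4885, -0.2675, 0.0723]
tool_rot: [0.674, 0.737, 0.053, 0.003]
wrist_force: [-0.5, -3.0, -2.7]
width: 0.0124
```

Run:
```python
from h import *
info();M=R.from_quat(bot.get_state()["tool_rot"]).as_matrix();print((M.T@[0,0,1]).round(3))
```

```text
t 28.95 p [ 0.4885 -0.2675  0.0723] q [-0.785  0.222  1.789  0.118  1.132 -2.495] F [-0.5 -3.  -2.7] w 0.0124
tool x yaw 95.24 tool z [ 0.076  0.075 -0.994]
[ 0.068  0.083 -0.994]
```

Holding the handle (12.4 mm). Drawing it straight up.

>>> arm_command(
  motion="0 1 1.3 -15 0; 0 1.4 1.7 -20 0; 0 1.4 1.7 -20 0; 0 1.4 1.7 -20 0; 0 1.4 1.7 -20 0",
)

```text
t: 29.45
tcp_pos: [0.4868, -0.2652, 0.1717]
tool_rot: [0.674, 0.736, 0.054, -0.0]
wrist_force: [-0.1, -1.0, -1.9]
width: 0.0118
```

Run:
```python
from h import *
info();M=R.from_quat(bot.get_state()["tool_rot"]).as_matrix();print((M.T@[0,0,1]).round(3))
```

```text
t 29.45 p [ 0.4868 -0.2652  0.1717] q [-0.785  0.108  1.707  0.111  1.333 -2.47 ] F [-0.1 -1.  -1.9] w 0.0118
tool x yaw 95.21 tool z [ 0.072  0.08  -0.994]
[ 0.073  0.079 -0.994]
```

>>> arm_command(
  motion="0 2 2.5 -35 0; 0 2 2.5 -35 0; 0 2 2.5 -35 0; 0 0 0 -3 8.5; 0 0 0 -3 8.5; 0 0 0 -3 8.5; 0 0 0 -3 8.5; 0 0 0 -3 8.5",
)

```text
t: 30.25
tcp_pos: [0.4848, -0.2598, 0.3116]
tool_rot: [0.897, 0.437, 0.055, -0.023]
wrist_force: [0.2, 0.2, -2.3]
width: 0.0118
```

>>> arm_command(
  motion="0 0 0 -3 8.5; 0 0 0 -3 8.5; 0 0 0 -3 8.5; 0 0 0 -3 8.5; 0 0 0 -3 8.5; 0 0 0 0 0",
)

```text
t: 30.85
tcp_pos: [0.4822, -0.2539, 0.3347]
tool_rot: [0.995, 0.078, 0.044, -0.046]
wrist_force: [-0.2, -0.4, -1.9]
width: 0.0119
```

Run:
```python
from h import *
info((.40,.16,.45))
```

```text
t 30.85 p [ 0.4822 -0.2539  0.3347] q [-0.788  0.009  1.494  0.126  1.651 -0.935] F [-0.2 -0.4 -1.9] w 0.0119
tool x yaw 8.77 tool z [ 0.08   0.098 -0.992]
tool shift mm [  -7.2 -430.   -80.6]
```

>>> arm_command(
  motion="0 0 -42 -12 0; 0 0 -42 -12 0; 0 0 -42 -12 0; 0 0 -42 -12 0; 0 0 -42 -12 0; 0 0 -42 -12 0; 0 0 -42 -12 0; 0 0 -42 -12 0",
)

```text
t: 31.65
tcp_pos: [0.4088, 0.0792, 0.4644]
tool_rot: [0.994, 0.092, 0.042, -0.052]
wrist_force: [0.6, 0.6, -1.9]
width: 0.0121
```

>>> arm_command(
  motion="0 0 0 -45 0; 0 0 0 -45 0; 0 0 0 -45 0; 0 0 0 -45 0",
)

```text
t: 32.05
tcp_pos: [0.3876, 0.0681, 0.6468]
tool_rot: [0.992, 0.109, 0.037, -0.055]
wrist_force: [1.0, -1.3, -0.5]
width: 0.0117
```

Run:
```python
from h import *
info((.41,.075,.70))
```

```text
t 32.05 p [0.3876 0.0681 0.6468] q [-0.255 -0.193  1.043  0.168  2.255 -0.366] F [ 1.  -1.3 -0.5] w 0.0117
tool x yaw 12.28 tool z [ 0.062  0.118 -0.991]
tool shift mm [ 27.8  -7.2 -50.6]
```

>>> arm_command(
  motion="0 8 0 -45 0; 0 8 0 -45 0; 0 8 0 -45 0",
)

```text
t: 32.35
tcp_pos: [0.3961, 0.0617, 0.7681]
tool_rot: [0.991, 0.115, 0.04, -0.056]
wrist_force: [0.5, 0.6, 0.6]
width: 0.012
```

Run:
```python
from h import *
info()
```

```text
t 32.35 p [0.3961 0.0617 0.7681] q [-0.27   0.133  0.396  0.247  2.566 -0.291] F [0.5 0.6 0.6] w 0.012
tool x yaw 12.99 tool z [ 0.067  0.12  -0.991]
```

>>> arm_command(
  motion="0 8 0 -45 0; 0 8 0 -45 0; 0 8 0 -45 0",
)

```text
t: 32.65
tcp_pos: [0.3938, 0.0544, 0.7995]
tool_rot: [0.989, 0.119, 0.069, -0.059]
wrist_force: [-0.9, 0.2, -1.1]
width: 0.0115
```

Run:
```python
from h import *
info()
```

```text
t 32.65 p [0.3938 0.0544 0.7995] q [-0.321  0.219  0.183  0.35   2.638 -0.245] F [-0.9  0.2 -1.1] w 0.0115
tool x yaw 13.27 tool z [ 0.123  0.133 -0.983]
```

The limits (q3 0.18, q5 2.64) are reached and the tilt grows outward, which is what I need. Pushing outward along the reach boundary.

>>> arm_command(
  motion="0 45 0 -15 0; 0 45 0 -15 0; 0 45 0 -15 0",
)

```text
t: 32.95
tcp_pos: [0.4111, 0.0599, 0.7856]
tool_rot: [0.988, 0.124, 0.051, -0.073]
wrist_force: [-0.1, 0.5, -0.7]
width: 0.0118
```

Run:
```python
from h import *
info()
```

```text
t 32.95 p [0.4111 0.0599 0.7856] q [-0.301  0.259  0.183  0.37   2.638 -0.22 ] F [-0.1  0.5 -0.7] w 0.0118
tool x yaw 13.8 tool z [ 0.083  0.157 -0.984]
```

>>> arm_command(
  motion="0 45 0 -15 0; 0 45 0 -15 0; 0 45 0 -15 0",
)

```text
t: 33.25
tcp_pos: [0.4328, 0.0648, 0.7666]
tool_rot: [0.988, 0.127, 0.027, -0.088]
wrist_force: [0.8, -0.8, -1.8]
width: 0.0115
```

Run:
```python
from h import *
info();print(R.from_quat(bot.get_state()["tool_rot"]).as_matrix().round(3))
```

```text
t 33.25 p [0.4328 0.0648 0.7666] q [-0.279  0.309  0.183  0.386  2.637 -0.196] F [ 0.8 -0.8 -1.8] w 0.0115
tool x yaw 14.31 tool z [ 0.032  0.18  -0.983]
[[ 0.966  0.256  0.032]
 [ 0.246 -0.952  0.18 ]
 [ 0.077 -0.166 -0.983]]
```

Outward push reduced the tilt, so the inward push should raise it.

>>> arm_command(
  motion="0 -45 0 -10 0; 0 -45 0 -10 0; 0 -45 0 -10 0; 0 -45 0 -10 0",
)

```text
t: 33.65
tcp_pos: [0.2793, 0.013, 0.7547]
tool_rot: [0.987, 0.128, 0.024, -0.09]
wrist_force: [-0.4, -0.4, -0.8]
width: 0.0114
```

Run:
```python
from h import *
info()
```

```text
t 33.65 p [0.2793 0.013  0.7547] q [-0.632 -0.188  0.758  0.346  2.637 -0.592] F [-0.4 -0.4 -0.8] w 0.0114
tool x yaw 14.42 tool z [ 0.025  0.185 -0.982]
```

>>> arm_command(
  motion="0 -45 0 -10 0; 0 -45 0 -10 0; 0 -45 0 -10 0; 0 -45 0 -10 0",
)

```text
t: 34.05
tcp_pos: [0.1733, -0.0355, 0.698]
tool_rot: [0.99, 0.13, 0.032, -0.049]
wrist_force: [-0.1, -1.1, -0.8]
width: 0.0121
```

Run:
```python
from h import *
info();print(R.from_quat(bot.get_state()["tool_rot"]).as_matrix().round(3))
```

```text
t 34.05 p [ 0.1733 -0.0355  0.698 ] q [-1.205 -0.55   1.129  0.179  2.637 -1.313] F [-0.1 -1.1 -0.8] w 0.0121
tool x yaw 14.75 tool z [ 0.051  0.106 -0.993]
[[ 0.964  0.26   0.051]
 [ 0.254 -0.961  0.106]
 [ 0.077 -0.089 -0.993]]
```

The solver slides along the boundary here. I'll stretch the arm out at mid height instead, so an outward push can only be met by swinging the tool.

>>> arm_command(
  motion="0 40 6 18 0; 0 40 6 18 0; 0 40 6 18 0; 0 40 6 18 0; 0 40 6 18 0; 0 40 6 18 0; 0 40 6 18 0; 0 40 6 18 0",
)

```text
t: 34.85
tcp_pos: [0.4973, -0.0327, 0.5762]
tool_rot: [0.995, 0.083, 0.036, -0.043]
wrist_force: [0.1, 0.8, -0.5]
width: 0.012
```

>>> arm_command(
  motion="0 40 6 18 0; 0 40 6 18 0; 0 40 6 18 0; 0 40 6 18 0; 0 40 6 18 0; 0 40 6 10 0; 0 40 6 0 0; 0 45 6 0 0",
)

```text
t: 35.65
tcp_pos: [0.7914, -0.0095, 0.4409]
tool_rot: [0.995, 0.084, 0.039, -0.048]
wrist_force: [1.2, 0.9, -2.4]
width: 0.0116
```

Run:
```python
from h import *
info()
```

```text
t 35.65 p [ 0.7914 -0.0095  0.4409] q [-0.214  0.845  0.19   0.13   2.055 -0.318] F [ 1.2  0.9 -2.4] w 0.0116
tool x yaw 9.39 tool z [ 0.07   0.102 -0.992]
```

>>> arm_command(
  motion="0 48 8 0 0; 0 48 8 0 0; 0 48 8 0 0; 0 48 8 0 0; 0 48 8 0 0; 0 48 8 0 0",
)

```text
t: 36.25
tcp_pos: [0.8964, 0.0014, 0.354]
tool_rot: [0.989, 0.079, 0.117, -0.045]
wrist_force: [-0.4, 0.7, -2.7]
width: 0.0116
```

Run:
```python
from h import *
info();print(R.from_quat(bot.get_state()["tool_rot"]).as_matrix().round(3))
```

```text
t 36.25 p [0.8964 0.0014 0.354 ] q [-0.189  0.969  0.185  0.151  1.781 -0.301] F [-0.4  0.7 -2.7] w 0.0116
tool x yaw 8.62 tool z [ 0.225  0.107 -0.969]
[[ 0.96   0.166  0.225]
 [ 0.145 -0.984  0.107]
 [ 0.239 -0.07  -0.969]]
```

Tilt is growing cleanly in the right plane (0.07 → 0.225). Continuing along the reach normal.

>>> arm_command(
  motion="0 47 3 -16 0; 0 47 3 -16 0; 0 47 3 -16 0; 0 47 3 -16 0; 0 47 3 -16 0; 0 47 3 -16 0; 0 47 3 -16 0; 0 47 3 -16 0",
)

```text
t: 37.05
tcp_pos: [0.9413, 0.0238, 0.4641]
tool_rot: [0.965, 0.07, 0.249, -0.037]
wrist_force: [-0.7, 0.3, -1.3]
width: 0.012
```

Run:
```python
from h import *
info()
```

```text
t 37.05 p [0.9413 0.0238 0.4641] q [-0.17   0.872  0.184  0.186  1.609 -0.263] F [-0.7  0.3 -1.3] w 0.012
tool x yaw 7.71 tool z [ 0.476  0.106 -0.873]
```

>>> arm_command(
  motion="0 48 3 -10 0; 0 48 3 -10 0; 0 48 3 -10 0; 0 48 3 -10 0; 0 48 3 -10 0",
)

```text
t: 37.55
tcp_pos: [0.9608, 0.0319, 0.5432]
tool_rot: [0.94, 0.064, 0.332, -0.033]
wrist_force: [0.3, 0.7, -1.9]
width: 0.0117
```

Run:
```python
from h import *
info();M=R.from_quat(bot.get_state()["tool_rot"]).as_matrix();print(M.round(3));print("card lean",M@[.073,.079,-.994])
```

```text
t 37.55 p [0.9608 0.0319 0.5432] q [-0.165  0.81   0.184  0.207  1.496 -0.247] F [ 0.3  0.7 -1.9] w 0.0117
tool x yaw 7.32 tool z [ 0.621  0.104 -0.777]
[[ 0.771  0.143  0.621]
 [ 0.099 -0.99   0.104]
 [ 0.629 -0.019 -0.777]]
card lean [-0.54923697 -0.17454998  0.81699269]
```

Now the tool is tilted about 39°. I'll use the last view on the start pictures of the camera head, with overlays, to get lens position and tilt.

```bash
cat >> h.py <<'E'
XR=np.array([.988,.156,0]);YR=np.array([-.156,.988,0]);Z=np.array([0,0,1.])
def camaxes(tilt):
    t=np.radians(tilt);z=-XR*np.cos(t)-Z*np.sin(t);return z
def barrel(xl,yl,tilt,back,r=.021):
    z=camaxes(tilt);o=XR*xl+YR*yl+Z*.275-z*back;v=np.cross(z,YR)
    return [o+r*(np.cos(a)*YR+np.sin(a)*v) for a in np.linspace(0,2*np.pi,24)]
E
python3 - <<'E'
from h import *
import pickle
S=pickle.load(open("s0.pkl","rb"));out=[]
for n,(x,y) in(("side",(150,188)),("top",(152,112))):
    s=S[n];f=9;wd,ht=44,62
    base=cv2.resize(s["color"][y:y+ht,x:x+wd],None,fx=f,fy=f,interpolation=cv2.INTER_CUBIC)
    a=base.copy()
    for xl,tilt,c in((.674,40,(0,0,255)),):
        for b in(0,.032):cv2.polylines(a,[((proj(s,barrel(xl,.1577,tilt,b))-[x,y]+.5)*f).astype(int)],True,c if b==0 else (0,255,255),1)
    out.append(a)
cv2.imwrite("pics/head.png",np.hstack(out)[:600,:800]);print(np.hstack(out).shape)
E
```

```text
(558, 792, 3)
```

View pics/head.png

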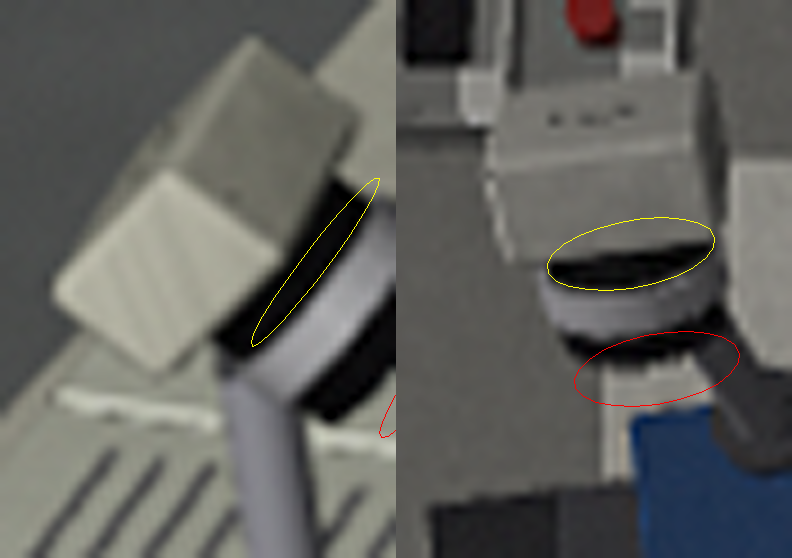

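Head picture: the overlay's tilt matches (the barrel/housing edge slopes about 52° in both). Shifting it by about −43 px (10 mm) puts the lens front at about (0.664, 0.180, 0.275) after the slide, tilt about 40°.

```bash
cat >> h.py <<'E'
M0=R.from_quat([.674,.737,.053,.003]).as_matrix();a0=np.radians(4.9)
C0=np.array([[np.sin(a0),np.cos(a0),0],[-np.cos(a0),np.sin(a0),0],[0,0,1.]])
LENS=XR*.684+YR*.0745+Z*.275;TILT=40
def want():
    x=camaxes(TILT);x=x/np.linalg.norm(x);y=-YR/np.linalg.norm(YR);return np.c_[x,y,np.cross(x,y)]
def card(rel=None):
    st=bot.get_state();M=R.from_quat(st["tool_rot"]).as_matrix();C=M@(M0.T@C0 if rel is None else rel)
    g=st["tcp_pos"]-.037*M[:,2];return M,C,g-.061*C[:,2]
def report(rel=None):
    M,C,c=card(rel);D=want();t=LENS+.15*D[:,0]
    print("card centre",c.round(4),"target",t.round(4),"tool shift mm",(M.T@(t-c)*1000).round(0))
    print("x-err rad",np.arccos(C[:,0]@D[:,0]).round(3),"roll err",np.arccos(abs(C[:,1]@D[:,1])).round(3),"rotvec err in rail frame(x,y,z)",(np.c_[XR,YR,Z].T@R.from_matrix(D@C.T).as_rotvec()).round(3))
    v=c-LENS;print("dist along sight",(v@D[:,0]).round(4),"side",(v@YR).round(4),"up",(v@D[:,2]).round(4))
def fitcard(s,rels,offs=((0,0,0),)):
    hsv=cv2.cvtColor(s["color"],cv2.COLOR_BGR2HSV);gm=(cv2.inRange(hsv,(40,70,25),(85,255,255))>0).astype(np.uint8);res=[]
    for n,rel in rels:
        M,C,c=card(rel)
        for o in offs:
            m=np.zeros_like(gm);cc=c+np.array(o)
            for (hy,z0,z1,hx) in((.05,-.04,.04,.0016),(.022,.038,.05,.006)):
                P=[cc+C@np.array([sx*hx,sy*hy,z]) for sx in(-1,1) for sy in(-1,1) for z in(z0,z1)]
                cv2.fillConvexPoly(m,cv2.convexHull(proj(s,P).round().astype(np.int32)),1)
            win=cv2.dilate(m,np.ones((31,31)));res.append((((m&gm).sum()/max(1,((m|gm)&win).sum())).round(3),n,o))
    res.sort(key=lambda x:-x[0]);return res
E
python3 - <<'E'
from h import *
info();report();st=bot.get_state();M=R.from_quat(st["tool_rot"]).as_matrix()
base=M0.T@C0
rels=[((rx,ry),R.from_euler("xyz",[rx,ry,0],degrees=True).as_matrix()@base) for rx in range(-16,17,4) for ry in(-12,-8,-4,0,4,8,12)]
for n in("side","top"):
    s=bot.snapshot(n);M,C,c=card();print(n,"centre px",proj(s,c).round(0));print(fitcard(s,rels)[:6],[r for r in fitcard(s,rels) if r[1]==(0,0)])
E
```

```text
t 37.55 p [0.9608 0.0319 0.5432] q [-0.165  0.81   0.184  0.207  1.496 -0.247] F [ 0.3  0.7 -1.9] w 0.0117
tool x yaw 7.32 tool z [ 0.621  0.104 -0.777]
card centre [0.9716 0.0389 0.5224] target [0.5507 0.1624 0.1786] tool shift mm [-529. -176.   19.]
x-err rad 0.088 roll err 0.093 rotvec err in rail frame(x,y,z) [-0.085 -0.084 -0.037]
dist along sight -0.3748 side -0.1876 up 0.0085
side centre px [[88. 43.]]
[(np.float64(0.676), (-8, 4), (0, 0, 0)), (np.float64(0.675), (4, 0), (0, 0, 0)), (np.float64(0.67), (-4, 4), (0, 0, 0)), (np.float64(0.666), (8, 0), (0, 0, 0)), (np.float64(0.658), (0, 0), (0, 0, 0)), (np.float64(0.651), (-12, 4), (0, 0, 0))] [(np.float64(0.658), (0, 0), (0, 0, 0))]
top centre px [[283. -48.]]
[(np.float64(0.0), (-16, -12), (0, 0, 0)), (np.float64(0.0), (-16, -8), (0, 0, 0)), (np.float64(0.0), (-16, -4), (0, 0, 0)), (np.float64(0.0), (-16, 0), (0, 0, 0)), (np.float64(0.0), (-16, 4), (0, 0, 0)), (np.float64(0.0), (-16, 8), (0, 0, 0))] [(np.float64(0.0), (0, 0), (0, 0, 0))]
```

Card pose model agrees with the side picture (overlap 0.66, near the best). Adding a little tilt, then moving high and back before coming down in front of the lens.

>>> arm_command(
  motion="0 48 4 -10 0; 0 48 4 -10 0; 0 48 4 -10 0; 0 -30 -17 -28 0; 0 -30 -17 -28 0; 0 -30 -17 -28 0; 0 -30 -17 -28 0; 0 -30 -17 -28 0",
)

```text
t: 38.45
tcp_pos: [0.771, 0.079, 0.5945]
tool_rot: [0.922, 0.058, 0.382, -0.03]
wrist_force: [1.1, 0.5, -0.1]
width: 0.012
```

>>> arm_command(
  motion="0 -30 -17 -28 0; 0 -30 -17 -28 0; 0 -30 -17 -28 0; 0 -30 -17 -28 0; 0 -30 -17 -28 0; 0 -30 -17 -28 0; 0 0 0 0 0",
)

```text
t: 39.15
tcp_pos: [0.4958, 0.152, 0.6007]
tool_rot: [0.915, 0.058, 0.397, -0.03]
wrist_force: [1.2, -1.0, -1.0]
width: 0.0118
```

Run:
```python
from h import *
info();report();M=R.from_quat(bot.get_state()["tool_rot"]).as_matrix();print(M.round(3))
M,C,c=card();D=want();t=LENS+.15*D[:,0]
for n,w in(("high pre",t+[-.06,-.01,.12]),("low pre",t-.0*XR+.05*D[:,0])):print(n,(M.T@(w-c)*1000).round(0))
```

```text
t 39.15 p [0.4958 0.152  0.6007] q [-0.009 -0.618  1.661  0.112  1.287 -0.121] F [ 1.2 -1.  -1. ] w 0.0118
tool x yaw 6.98 tool z [ 0.723  0.101 -0.683]
card centre [0.5095 0.159  0.5816] target [0.5507 0.1624 0.1786] tool shift mm [-266.    5.  305.]
x-err rad 0.06 roll err 0.075 rotvec err in rail frame(x,y,z) [-0.07   0.055 -0.028]
dist along sight -0.0774 side 0.0031 up 0.3352
[[ 0.678  0.13   0.723]
 [ 0.083 -0.991  0.101]
 [ 0.73  -0.008 -0.683]]
high pre [-220.    6.  179.]
low pre [-316.    7.  299.]
```

>>> arm_command(
  motion="0 -37 1 30 0; 0 -37 1 30 0; 0 -37 1 30 0; 0 -37 1 30 0; 0 -37 1 30 0; 0 -37 1 30 0; 0 -26 0 32 0; 0 -26 0 32 0",
)

```text
t: 39.95
tcp_pos: [0.4982, 0.1471, 0.2456]
tool_rot: [0.906, 0.057, 0.419, -0.028]
wrist_force: [0.8, -0.1, -1.7]
width: 0.012
```

>>> arm_command(
  motion="0 -22 0 25 0; 0 0 0 0 0",
)

```text
t: 40.15
tcp_pos: [0.5002, 0.1473, 0.2045]
tool_rot: [0.907, 0.056, 0.415, -0.028]
wrist_force: [-0.6, 0.2, -1.8]
width: 0.0118
```

Run:
```python
from h import *
info();report()
base=M0.T@C0
rels=[((rx,ry),R.from_euler("xyz",[rx,ry,0],degrees=True).as_matrix()@base) for rx in(-12,-6,0,6,12) for ry in(-8,-4,0,4,8)]
offs=[(a,b,c) for a in(-.015,0,.015) for b in(-.015,0,.015) for c in(-.015,0,.015)]
for n in("side","top"):
    s=bot.snapshot(n);print(n,fitcard(s,rels)[:4],fitcard(s,rels[12:13],offs)[:4],fitcard(s,rels[12:13]))
```

```text
t 40.15 p [0.5002 0.1473 0.2045] q [-0.025 -0.715  2.512  0.244  0.504 -0.31 ] F [-0.6  0.2 -1.8] w 0.0118
tool x yaw 6.93 tool z [ 0.751  0.098 -0.653]
card centre [0.5146 0.1543 0.186 ] target [0.5507 0.1624 0.1786] tool shift mm [18. -3. 33.]
x-err rad 0.097 roll err 0.069 rotvec err in rail frame(x,y,z) [-0.064  0.095 -0.025]
dist along sight 0.1735 side -0.0024 up 0.0293
side [(np.float64(0.466), (0, 0), (0, 0, 0)), (np.float64(0.464), (6, 4), (0, 0, 0)), (np.float64(0.462), (-6, -4), (0, 0, 0)), (np.float64(0.441), (0, -4), (0, 0, 0))] [(np.float64(0.466), (0, 0), (0, 0, 0)), (np.float64(0.434), (0, 0), (0, -0.015, -0.015)), (np.float64(0.422), (0, 0), (-0.015, 0, 0.015)), (np.float64(0.412), (0, 0), (0, 0.015, 0))] [(np.float64(0.466), (0, 0), (0, 0, 0))]
top [(np.float64(0.54), (0, 0), (0, 0, 0)), (np.float64(0.504), (0, -4), (0, 0, 0)), (np.float64(0.5), (0, 4), (0, 0, 0)), (np.float64(0.48), (-6, 0), (0, 0, 0))] [(np.float64(0.54), (0, 0), (0, 0, 0)), (np.float64(0.518), (0, 0), (0, 0, -0.015)), (np.float64(0.517), (0, 0), (0, 0, 0.015)), (np.float64(0.427), (0, 0), (0.015, 0, -0.015))] [(np.float64(0.54), (0, 0), (0, 0, 0))]
```

Both views confirm the model. Final shift, then settle.

>>> arm_command(
  motion="0 6 -1 11 0; 0 6 -1 11 0; 0 6 -1 11 0; 0 0 0 0 0; 0 0 0 0 0; 0 0 0 0 0; 0 0 0 0 0; 0 0 0 0 0",
)

```text
t: 41.05
tcp_pos: [0.5502, 0.1545, 0.2317]
tool_rot: [0.897, 0.056, 0.437, -0.027]
wrist_force: [0.1, 0.4, -1.4]
width: 0.0115
```

Run:
```python
from h import *
info();report()
rel=[((0,0),M0.T@C0)]
for n in("side","top"):
    s=bot.snapshot(n);print(n,fitcard(s,rel));lever(s,piv=(.5577,.1917))
M,C,c=card();D=want();v=c-LENS
ok=.125<v@D[:,0]<.175 and abs(v@YR)<.02 and abs(v@D[:,2])<.02 and np.arccos(C[:,0]@D[:,0])<.15 and bot.get_state()["width"]>.009
print("ok",ok)
if ok: print(bot.close_job())
```

```text
t 41.05 p [0.5502 0.1545 0.2317] q [ 0.005 -0.55   2.394  0.241  0.405 -0.296] F [ 0.1  0.4 -1.4] w 0.0115
tool x yaw 7.17 tool z [ 0.781  0.098 -0.616]
card centre [0.5655 0.1615 0.2139] target [0.5507 0.1624 0.1786] tool shift mm [-37.  -3.  10.]
x-err rad 0.143 roll err 0.062 rotvec err in rail frame(x,y,z) [-0.057  0.142 -0.025]
dist along sight 0.1162 side -0.0032 up 0.0177
side [(np.float64(0.422), (0, 0), (0, 0, 0))]
lever deg [(np.float64(0.52), -2, -6), (np.float64(0.52), 0, -2), (np.float64(0.51), -2, -4), (np.float64(0.5), 0, 4)] knob [0.5501 0.2553]
top [(np.float64(0.512), (0, 0), (0, 0, 0))]
lever deg [(np.float64(0.14), 0, -2), (np.float64(0.14), -2, 4), (np.float64(0.13), 2, 0), (np.float64(0.13), 0, 2)] knob [0.5471 0.2589]
ok False
```

It drifted up during the settling rows; correcting.

>>> arm_command(
  motion="0 -18 -2 5 0; 0 -19 -1 5 0; 0 0 0 0 0",
)

```text
t: 41.45
tcp_pos: [0.5345, 0.1556, 0.1956]
tool_rot: [0.897, 0.056, 0.437, -0.027]
wrist_force: [-0.4, -0.6, -2.4]
width: 0.0113
```

Run:
```python
from h import *
info();report()
rel=[((0,0),M0.T@C0)]
for n in("side","top"):
    s=bot.snapshot(n);print(n,fitcard(s,rel))
info();M,C,c=card();D=want();v=c-LENS;qd=np.abs(bot.get_state()["joint_vel"]).max();print("max joint vel",qd.round(4))
ok=.13<v@D[:,0]<.172 and abs(v@YR)<.018 and abs(v@D[:,2])<.018 and np.arccos(C[:,0]@D[:,0])<.17 and bot.get_state()["width"]>.009 and qd<.03
print("ok",ok)
if ok: print(bot.close_job())
```

```text
t 41.45 p [0.5345 0.1556 0.1956] q [ 0.009 -0.549  2.469  0.283  0.33  -0.339] F [-0.4 -0.6 -2.4] w 0.0113
tool x yaw 7.16 tool z [ 0.782  0.098 -0.616]
card centre [0.5498 0.1626 0.1778] target [0.5507 0.1624 0.1786] tool shift mm [1. 0. 0.]
x-err rad 0.144 roll err 0.062 rotvec err in rail frame(x,y,z) [-0.057  0.143 -0.025]
dist along sight 0.1511 side 0.0004 up -0.0001
side [(np.float64(0.455), (0, 0), (0, 0, 0))]
top [(np.float64(0.542), (0, 0), (0, 0, 0))]
t 41.55 p [0.5368 0.1555 0.1996] q [ 0.009 -0.55   2.464  0.282  0.33  -0.339] F [ 0.1 -1.  -2.4] w 0.0116
tool x yaw 7.18 tool z [ 0.785  0.097 -0.611]
max joint vel 0.0348
ok False
```

Run:
```python
from h import *
for i in range(4):
    bot.snapshot("top");s=bot.get_state();print(s["t"],s["tcp_pos"].round(4),np.abs(s["joint_vel"]).max().round(4))
report();M,C,c=card();D=want();v=c-LENS
ok=.128<v@D[:,0]<.175 and abs(v@YR)<.02 and abs(v@D[:,2])<.02 and np.arccos(C[:,0]@D[:,0])<.17 and s["width"]>.009 and np.abs(s["joint_vel"]).max()<.03
print("ok",ok)
if ok: print(bot.close_job())
```

```text
41.6 [0.5374 0.1554 0.2007] 0.0176
41.65 [0.5376 0.1554 0.2011] 0.0054
41.7 [0.5377 0.1554 0.2012] 0.0021
41.75 [0.5376 0.1554 0.2011] 0.0053
card centre [0.5531 0.1624 0.1834] target [0.5507 0.1624 0.1786] tool shift mm [-5. -0.  1.]
x-err rad 0.152 roll err 0.061 rotvec err in rail frame(x,y,z) [-0.056  0.151 -0.024]
dist along sight 0.145 side -0.0004 up 0.0021
ok True
the job is handed in; nothing more can be done
None
```

The full sequence is done and the job was handed in at 41.75 s. The arm was still and holding the green card in front of the lens. No verdict was reported, so the figures below are my own measurements.

**What I did**
- I opened the lever to about 72° (1.26 rad) before moving the carriage.
- I slid the carriage about 83 mm to the mark and shut the lever again.
- I drew the green card straight up out of the middle slot and turned it.
- Moves could only shift the tool or turn it about its own axis. I tilted the card by pushing the stretched arm against its reach limit.

**Last checks**

| Check | Measured | Limit |
|---|---|---|
| Lever | about 0° (picture fit) | below 0.15 rad |
| Pointer from mark | about −1.5 to −3 mm | 5 mm |
| Card distance from lens | 145 mm | 115–185 mm |
| Card off the line of sight | about 2 mm | 30 mm |
| Component side out of square | 0.15 rad | 0.22 rad |
| Roll | 0.06 rad | 0.25 rad |
| Joint speed | under 0.006 rad/s | – |
| Grip width | about 11.5 mm | – |

**Weak points**
- **Squareness:** this has the least margin. The final moves over-tilted the card, and I estimated the camera's tilt at about 40° from one picture.
- **Pointer:** the last clear view read about −3 mm and an earlier one −1.5 mm. I did not remeasure it after lifting the card.
- **Card pose:** it comes from the arm reading plus a grip model, which matched the green outline in both outside views. I did not look at a picture of the final pose.

**What went wrong**
- The first lever attempts failed because the real fingertips sit about 37 mm nearer the palm than the tool data gives. I worked with that correction from then on.
- The card drifted upward while settling in front of the lens, so I made one correcting move.

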